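# Clip the extension bars in the rack, scan them in, put the scanner away

### The arm

A 6-joint arm with a two-finger parallel gripper is mounted at the origin on the work surface. World frame = base frame: x ahead of the robot, y to its left, z up, the work surface at z = 0. Lengths are in mm, angles in rad, forces in N, time in s.
With the tool pointing down it reaches from about 350 to 775 mm from the base axis. Payload 7.3 kg.
Tool frame: the origin (TCP) lies at the very end of the fingers, on their centre line; the grasp point (between the pads) lies 19 mm behind it; z points along the fingers, y is the line along which they close (so a half turn about z gives the same grasp; the last joint's range is limited). The gripper opens to 92 mm and grips with 3 to 60 N. Pads are 19 mm wide; open, the fingers measure 130 mm over their backs; the gripper's body (75 mm by 190 mm) begins 47 mm behind the grasp point.
Start: joints at [-1.448, 0.342, 1.524, -0, 1.275, -0.146], TCP at [139.449, -506.161, 226.741] pointing down, gripper open.
Joint ranges: [-2.53, 2.53], [-0.77, 2.02], [0.04, 2.7], [-1, 4.14], [0.28, 2.66], [-3.11, 3.11]. Speed limits (rad/s): [2.57, 2.57, 3.14, 3.14, 3.14, 3.14].

### API

Orientations are given as [roll, pitch, yaw] about the fixed x, y, z axes, in that order (R = Rz(yaw) Ry(pitch) Rx(roll)).
In Python, from plant import get_obs, optics, ticket, finder gives the robot as it stands.
- The arm moves only by the tool send_rows, never from a script. Its arguments are lists of equal length, an entry for each row: "offset": the shift along the tool's x, y, z scaled (see below), a list of three; "delta_rot": the turn, a rotation vector about the tool's x, y, z scaled (see below), a list of three. In form: {"offset": [[dx, dy, dz], ...], "delta_rot": [[rx, ry, rz], ...]}. A call has 1 to 8 rows; each row is the pose to reach, as a shift and turn from the pose commanded when the call began, along the tool's axes at that moment, turning the shorter way round; what a row does not reach only later rows make up. The controller multiplies each number of a shift by 120 mm and each number of a turn by 360 degrees. A row lasts 1/8 s, in which the tool goes at most 62.5 mm and 10.7 degrees, less where a joint would pass 70% of its speed; a pose out of reach is approached as far as the arm can. A call with a number of a shift or a turn outside -1 to 1 is refused whole. A call with a gripper value outside its range is refused whole. "grip" is the opening, from 0 (shut) to 1 (fully open), set as the call begins (left out, the last holds). The fingers move at their own pace and stop on an object; the grip force is fixed at half the most. Time passes only in rows, so rows that repeat a pose let the fingers close. It gives the time, the measured TCP pose, the force, the opening and the grip force at its end, in the units of the state.
- get_obs(): the state, without advancing time (a new reading comes with each control period).
- optics.capture(name): name is "scene" or "top" or "wrist"; returns the picture (384x512x3 uint8, red, green, blue); there is no depth.
- optics.get_calibration(name): a dict with "fx", "fy", "cx", "cy" (pixels), "k1" (the pictures are not rectified: a ray, as slopes to the right and down, at radius r is drawn at 1 + k1 r^2 times it, then the intrinsics apply), "world_from_camera" (4x4, takes a point from camera to world coordinates). Camera axes: x right, y down, z forward; pixel columns grow to the right and rows downward; lengths in mm; the calibration is good to about 2 mm. A picture is of the moment at which its call begins: read the wrist's pose just before it. get_calibration takes no time and is no camera call; for the wrist camera it gives the pose at the moment of the call.
- ticket.close_job(): hands the job in; it is judged then, once.
Trained networks look in the newest picture that a camera, given by its name, has taken for a name from the list of things; names that differ only in an ending like _2 or _b are one class to them, and where a whole thing is asked for, a point or a joint stands for the part that bears it (a point fixed in the world has none). Each returns a list of dicts, best first, with "confidence" (0 to 1); they miss things now and then, are a little off and sometimes report something else, mostly with a low value. They report only what shows in the picture. A call takes as long as a camera call. They do not tell look-alikes from the thing itself.
- finder.boxes_of(target, camera): "box" ([left, top, right, bottom] in pixels, round what is visible of it).
- finder.silhouettes(target, camera): "region" (384x512 bool, what is visible of it) and "box" ([left, top, right, bottom] in pixels, round what is visible of it).
- finder.pinpoint(target, camera): "uv" ([column, row] in pixels: a listed point, or the origin of a listed thing).
The state is a dict: "time": time; "joint_positions": joint angles; "dq": joint speeds; "tau": joint torques, N m; "tool_pos": TCP position; "tcp_rot": TCP orientation; "contact_force": force on the tool from outside, world axes, zero at the start; "moment": the same for the moment, N m; "grip_width": finger opening in mm; "finger_force": force on a finger pad.
Only numpy, scipy, OpenCV 4.12 (cv2) and the standard library are available. Lean on these libraries where they do the work, as an engineer would, in place of code of your own. Each camera call takes 0.05 s, during which the arm holds its last target. There are 200 camera calls.

### The job

Press every loose extension bar down into a clip of the rack, one to a clip and centred in it to about a centimetre, until it sits fully home under the sprung jaw. Then scan in the bars in the rack from the longest to the shortest: aim the hand scanner's line of sight at the white label on the middle of each, squarely across the bar from about 9 cm off, and hold it steady there for about two seconds. Finally lay the scanner in the drawer of the tool chest and push the drawer fully shut, leaving everything else where it is.

Things in the scene. Friction and masses are not known exactly. Their poses are not given: they have to be found in the camera images.
- bar_long: The longest steel extension bar, 220 mm long, absent in some starts: round shaft 14 mm across, a block 20 x 20 x 15 mm at each end, so it lies level, axis 10 mm over the table, and does not roll. A white label band, 30 mm wide, goes all round its middle (may be gripped over). Origin: centre of the bar, on its axis, in the label; x along the bar; ends alike. About 0.2 kg.
- bar_mid: The middle steel extension bar, 185 mm long, absent in some starts: round shaft 14 mm across, a block 20 x 20 x 15 mm at each end, so it lies level, axis 10 mm over the table, and does not roll. A white label band, 30 mm wide, goes all round its middle (may be gripped over). Origin: centre of the bar, on its axis, in the label; x along the bar; ends alike. About 0.2 kg.
- bar_short: The shortest steel extension bar, 150 mm long, absent in some starts: round shaft 14 mm across, a block 20 x 20 x 15 mm at each end, so it lies level, axis 10 mm over the table, and does not roll. A white label band, 30 mm wide, goes all round its middle (may be gripped over). Origin: centre of the bar, on its axis, in the label; x along the bar; ends alike. About 0.2 kg.
- rack: Fixed plywood board 150 (x) x 215 (y) x 8 mm with three parallel clips 75 mm apart along y; any bar fits any clip, either way round. Origin at the centre of its underside. A clip is two black forks, 14 mm wide along x, centred 36 mm either side of its middle, open upward; between them 58 mm of a seated bar is free for the fingers, with 24 mm from its axis down to the board.
- clip0 (a point): First clip, at the rack's +y side. Point on the axis of a fully seated bar, at mid length, 32 mm over the table; x along the bar, z up. Fixed prongs on its -y side; on its +y side a sprung hinged steel jaw whose slanted noses overhang the bar and rise 28 mm above this point. A bar pressed straight down (10 to 25 N, last 25 mm) pushes them outward and they snap back over it.
- clip1 (a point): Second (middle) clip of the rack, same as clip0: the seated bar's axis at mid length, x along the bar. A seated bar that is off centre can be gripped between the forks and slid along x; it cannot easily be pulled out upward.
- clip2 (a point): Third clip, at the rack's -y side, same as clip0: the seated bar's axis at mid length, x along the bar.
- scanner: Grey hand scanner lying flat on its belly. Handle 120 x 32 mm, 26 mm high, from x = -92 to +28 mm; then a head 40 mm long, 56 mm wide, top at 38 mm, to x = 68 mm. Origin on the handle's underside, within 10 mm of below the centre of mass; x towards the nose, z up. About 0.16 kg. Grip the handle across y near the origin.
- beam (a point): Centre of the scanner's black window, 60 mm ahead of the scanner's origin, 14 mm above its belly. This frame's x axis is the line of sight: forward and 45 degrees down when the scanner is level; y is the scanner's y. Always on; it reads a label 50 to 130 mm off along x and within 10 mm of that line, crossing the bar squarely (within 20 degrees).
- drawer_front (a point): Point on the drawer's inner floor at the foot of the front wall, mid-width, 22 mm over the table. The drawer is inside 225 mm long, from x = 0 here to +0.225 m, and 218 mm wide (y to 109 mm either side), walls 52 mm high; it opens to -x. Open by q m, what lies beyond x = q - 0.006 m in this frame is under the chest's top (61 mm above the floor).
- drawer_handle (a point): Middle of the drawer's bar handle, 120 mm long along y, 35 mm in front of the drawer's front face, 57 mm over the table; axes as the drawer's. The chest is a fixed low grey steel tool chest, 270 (x) x 260 (y) mm, 95 mm high.
- drawer (a joint): How far the drawer is open, in m: 0 shut, up to 0.189. It slides with light friction (about 1 N) and stays where it is left.
- cup_a: White ceramic cup of bolts, 66 mm across, 62 mm high; leave alone. Origin at the centre of its underside.
- cup_b: White ceramic cup of bolts, 66 mm across, 62 mm high; leave alone. Origin at the centre of its underside.
- bell: Black bike bell, 54 mm across, 39 mm high; leave alone. Origin at the centre of its underside.
- patch_tin: Blue plastic patch tin, 85 x 55 x 22 mm; leave alone. Origin at the centre of its underside.
- socket_wrench: Chrome socket wrench, about 200 mm long along x, up to 35 mm high; leave alone. Origin at the centre of its underside.
- pedal: Black bike pedal, 90 x 106 x 24 mm; leave alone. Origin at the centre of its underside.
- grease_tub: White plastic tub, 72 mm across, 45 mm high; leave alone. Origin at the centre of its underside.
There are look-alikes about, which are no part of the job. Leave any black look-alike of the bar_long alone. Leave any purple or yellow look-alike of the bar_short alone.

How it is judged (in metres and radians):
On the way, in this order (a step that is already met when the one before it is completed fails the run):
1. every bar present sits fully home in a clip and is let go (((x of bar_long in the frame of clip0 between -0.017 and 0.017 m and y of bar_long in the frame of clip0 between -0.005 and 0.005 m and z of bar_long in the frame of clip0 between -0.004 and 0.004 m and angle between the x axis of bar_long and the x axis of clip0, either way round below 0.08 rad) or (x of bar_long in the frame of clip1 between -0.017 and 0.017 m and y of bar_long in the frame of clip1 between -0.005 and 0.005 m and z of bar_long in the frame of clip1 between -0.004 and 0.004 m and angle between the x axis of bar_long and the x axis of clip1, either way round below 0.08 rad) or (x of bar_long in the frame of clip2 between -0.017 and 0.017 m and y of bar_long in the frame of clip2 between -0.005 and 0.005 m and z of bar_long in the frame of clip2 between -0.004 and 0.004 m and angle between the x axis of bar_long and the x axis of clip2, either way round below 0.08 rad)) and contact force between the fingers and bar_long below 0.5 N and linear speed of each of bar_long, bar_mid, bar_short below 0.03 m/s and ((x of bar_mid in the frame of clip0 between -0.017 and 0.017 m and y of bar_mid in the frame of clip0 between -0.005 and 0.005 m and z of bar_mid in the frame of clip0 between -0.004 and 0.004 m and angle between the x axis of bar_mid and the x axis of clip0, either way round below 0.08 rad) or (x of bar_mid in the frame of clip1 between -0.017 and 0.017 m and y of bar_mid in the frame of clip1 between -0.005 and 0.005 m and z of bar_mid in the frame of clip1 between -0.004 and 0.004 m and angle between the x axis of bar_mid and the x axis of clip1, either way round below 0.08 rad) or (x of bar_mid in the frame of clip2 between -0.017 and 0.017 m and y of bar_mid in the frame of clip2 between -0.005 and 0.005 m and z of bar_mid in the frame of clip2 between -0.004 and 0.004 m and angle between the x axis of bar_mid and the x axis of clip2, either way round below 0.08 rad)) and contact force between the fingers and bar_mid below 0.5 N and ((x of bar_short in the frame of clip0 between -0.017 and 0.017 m and y of bar_short in the frame of clip0 between -0.005 and 0.005 m and z of bar_short in the frame of clip0 between -0.004 and 0.004 m and angle between the x axis of bar_short and the x axis of clip0, either way round below 0.08 rad) or (x of bar_short in the frame of clip1 between -0.017 and 0.017 m and y of bar_short in the frame of clip1 between -0.005 and 0.005 m and z of bar_short in the frame of clip1 between -0.004 and 0.004 m and angle between the x axis of bar_short and the x axis of clip1, either way round below 0.08 rad) or (x of bar_short in the frame of clip2 between -0.017 and 0.017 m and y of bar_short in the frame of clip2 between -0.005 and 0.005 m and z of bar_short in the frame of clip2 between -0.004 and 0.004 m and angle between the x axis of bar_short and the x axis of clip2, either way round below 0.08 rad)) and contact force between the fingers and bar_short below 0.5 N), for 0.3 s.
2. the scanner is aimed steadily at the label of the longest bar for 1.5 s (x of bar_long in the frame of beam between 0.05 and 0.13 m and y of bar_long in the frame of beam between -0.012 and 0.012 m and z of bar_long in the frame of beam between -0.01 and 0.01 m and angle between the x axis of beam and the x axis of bar_long, either way round above 1.2 rad), for 1.5 s.
3. the scanner is aimed steadily at the label of the middle bar for 1.5 s (x of bar_mid in the frame of beam between 0.05 and 0.13 m and y of bar_mid in the frame of beam between -0.012 and 0.012 m and z of bar_mid in the frame of beam between -0.01 and 0.01 m and angle between the x axis of beam and the x axis of bar_mid, either way round above 1.2 rad), for 1.5 s.
4. the scanner is aimed steadily at the label of the shortest bar for 1.5 s (x of bar_short in the frame of beam between 0.05 and 0.13 m and y of bar_short in the frame of beam between -0.012 and 0.012 m and z of bar_short in the frame of beam between -0.01 and 0.01 m and angle between the x axis of beam and the x axis of bar_short, either way round above 1.2 rad), for 1.5 s.
At the end, for the whole second after the job is handed in: Every bar sits in a clip, let go (centre within 17 mm along, 5 mm across, 4 mm in height of the clip's point, parallel within 0.08 rad); scanner at rest on the drawer's floor (origin 12 to 212 mm behind the front wall, within 100 mm of mid-width, under 35 mm above it); drawer open by less than 8 mm (all of step 1 and x of scanner in the frame of drawer_front between 0.012 and 0.212 m and y of scanner in the frame of drawer_front between -0.1 and 0.1 m and z of scanner in the frame of drawer_front between -0.01 and 0.035 m and linear speed of scanner below 0.03 m/s and value of joint drawer below 0.008 m); the robot touches nothing.
It fails at once if a bystander (cup, bell, tin, socket wrench, pedal, tub) is moved by more than 40 mm (distance of any of cup_a, cup_b, bell, patch_tin, socket_wrench, pedal, grease_tub from where it was at the start of the episode above 0.04 m).
Of bar_long, bar_mid, bar_short only 2 to 3 are there at a start; the rules pass over those that are not, and their reading is None.
At some moment in a run one of bar_long, bar_mid, bar_short may be knocked a few centimetres aside while the robot is not near it.
Once in a run the grip may slacken for a moment while it holds something.
It also fails if it takes over 210 s, if anything falls off the work surface, if the arm or the gripper's body presses on something with over 40 N, if the wrist force passes 120 N, or if a joint passes its speed limit or range.

## Working session

There is one attempt and no reset: what is moved stays moved. The work goes in short steps, Python scripts to look and compute and a tool call to move; the robot and the scene stay as the last step left them, time stands still between calls to the robot, and variables do not carry over. Pictures are saved under pics/ and viewed, at most 14 in all, crops included, and the job is handed in when it is done.

Besides the shell and the picture viewer there is one more tool, called after "Call:" by a JSON object that holds its "fn" and its "kwargs". send_rows: Moves the arm, as the interface text tells. Its arguments: {"type":"object","properties":{"offset":{"type":"array"},"delta_rot":{"type":"array"},"grip":{"type":"number"}},"required":["offset","delta_rot"]}

```bash
ls; mkdir -p pics
python3 - <<'E'
from plant import get_obs, optics, ticket, finder
import cv2,numpy as np
print(get_obs())
for n in ("scene","top"):
    im=optics.capture(n); cv2.imwrite(f"pics/{n}0.png",im[:,:,::-1])
    c=optics.get_calibration(n); print(n,{k:np.round(v,3).tolist() for k,v in c.items()})
E
```

```text
pics
{'time': 0.0, 'joint_positions': array([-1.44800238e+00,  3.42736362e-01,  1.52501961e+00,  7.31381122e-06,
        1.27539229e+00, -1.45979722e-01]), 'dq': array([ 4.15468247e-05, -8.33983402e-04, -2.04655835e-05,  3.68889223e-04,
        1.77054401e-03, -1.07826017e-03]), 'tau': array([ 3.33624957e-03, -4.31235230e+01, -2.44218636e+01,  7.20926025e-02,
        5.60331834e-02, -1.41792975e-04]), 'tool_pos': array([ 139.39697763, -505.73403783,  226.03697797]), 'tcp_rot': array([-3.14005460e+00, -2.33201935e-04,  2.68771357e-01]), 'contact_force': array([0.54964859, 0.30546143, 0.222184  ]), 'moment': array([ 0.02526319, -0.0086461 , -0.03214356]), 'finger_force': 0.0, 'grip_width': 92.0455785170178}
scene {'fx': 495.676, 'fy': 495.676, 'cx': 248.965, 'cy': 195.902, 'k1': -0.049, 'world_from_camera': [[0.036, 0.786, -0.617, 1634.416], [0.999, -0.022, 0.03, 5.614], [0.01, -0.618, -0.786, 1540.596], [0.0, 0.0, 0.0, 1.0]]}
top {'fx': 489.63, 'fy': 489.63, 'cx': 253.668, 'cy': 190.907, 'k1': -0.079, 'world_from_camera': [[-0.004, -0.993, 0.115, 327.147], [-1.0, 0.005, 0.0, 67.831], [-0.001, -0.115, -0.993, 1493.009], [0.0, 0.0, 0.0, 1.0]]}
```

View pics/scene0.png

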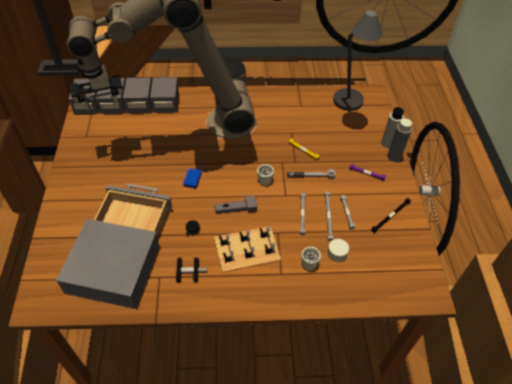

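View pics/top0.png

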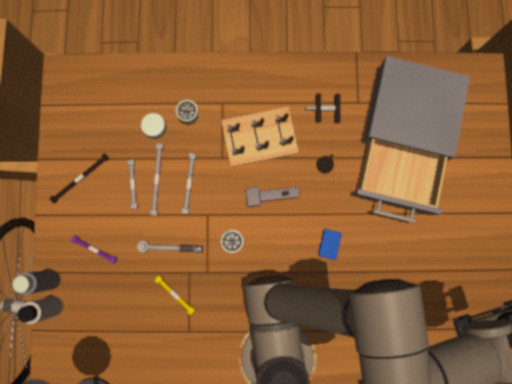

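```bash
cat > h.py <<'E'
from plant import get_obs, optics, ticket, finder
import cv2,numpy as np
from scipy.spatial.transform import Rotation as R
def und(c,uv):
    K=np.array([[c['fx'],0,c['cx']],[0,c['fy'],c['cy']],[0,0,1.]])
    return cv2.undistortPoints(np.array(uv,float).reshape(-1,1,2),K,np.array([c['k1'],0,0,0.])).reshape(-1,2)
def to_plane(c,uv,z):
    n=und(c,uv); T=np.array(c['world_from_camera'])
    d=np.c_[n,np.ones(len(n))]@T[:3,:3].T; o=T[:3,3]
    return o+d*((z-o[2])/d[:,2])[:,None]
def project(c,P):
    T=np.linalg.inv(np.array(c['world_from_camera']));p=np.atleast_2d(P)@T[:3,:3].T+T[:3,3]
    s=p[:,:2]/p[:,2:]; r2=(s**2).sum(1,keepdims=True); s=s*(1+c['k1']*r2)
    return s*[c['fx'],c['fy']]+[c['cx'],c['cy']]
def tri(cs,uvs):
    A=np.zeros((3,3));b=np.zeros(3)
    for c,uv in zip(cs,uvs):
        T=np.array(c['world_from_camera']);d=T[:3,:3]@np.r_[und(c,[uv])[0],1];d/=np.linalg.norm(d)
        M=np.eye(3)-np.outer(d,d);A+=M;b+=M@T[:3,3]
    return np.linalg.solve(A,b)
def axis(reg):
    "rotated rect of mask: centre, corners' long-axis ends"
    p=np.argwhere(reg)[:,::-1].astype(np.float32);(cx,cy),(w,h),a=cv2.minAreaRect(p)
    a=np.deg2rad(a if w>h else a+90);L=max(w,h)/2;d=np.array([np.cos(a),np.sin(a)])*L
    return np.array([cx,cy]),np.array([[cx,cy]-d,[cx,cy]+d])
def rel(pos,rot=None,obs=None,cmd=None):
    "numbers for a move: shift in tool axes /120, rotvec /360deg. pos world mm, rot = Rotation"
    o=obs or get_obs(); T=R.from_euler('xyz',o['tcp_rot']) if cmd is None else cmd[1]
    p=o['tool_pos'] if cmd is None else cmd[0]
    s=T.inv().apply(np.array(pos)-p)/120
    v=(T.inv()*rot).as_rotvec()/(2*np.pi) if rot is not None else np.zeros(3)
    return np.round(s,4),np.round(v,4)
def down(yaw,roll=np.pi): return R.from_euler('xyz',[roll,0,yaw])
E
python3 - <<'E'
from h import *
for n in ("top","scene"):
    c=optics.get_calibration(n)
    optics.capture(n)
    for t,z in (("bar_long",10),("bar_mid",10),("bar_short",10)):
        for r in finder.silhouettes(t,n):
            if r['confidence']<.15: continue
            m,e=axis(r['region']);P=to_plane(c,e,z);C=to_plane(c,[m],z)[0]
            print(n,t,round(r['confidence'],2),m.round(),C.round(1),'len',np.linalg.norm(P[1]-P[0]).round(),'ang',np.degrees(np.arctan2(*(P[1]-P[0])[1::-1])).round(1))
    for t,z in (("clip0",32),("clip1",32),("clip2",32),("scanner",0),("beam",14),("drawer_front",22),("drawer_handle",57),("rack",0)):
        for r in finder.pinpoint(t,n)[:2]:
            print(n,t,round(r['confidence'],2),np.round(r['uv']),to_plane(c,[r['uv']],z)[0].round(1))
E
```

```text
top bar_long 0.74 [157. 179.] [535.  366.3  10. ] len 215.0 ang 176.6
top bar_short 0.83 [175. 294.] [188.  304.6  10. ] len 151.0 ang -133.4
top bar_short 0.77 [132. 184.] [521.4 440.4  10. ] len 150.0 ang -175.9
top bar_short 0.74 [ 93. 249.] [322.3 556.1  10. ] len 150.0 ang -116.8
top bar_short 0.18 [260. 136.] [668.5  49.5  10. ] len 217.0 ang 101.3
top clip0 0.76 [285. 129.] [684.6 -28.1  32. ]
top clip0 0.71 [234. 141.] [648.3 127.6  32. ]
top clip1 0.76 [285. 129.] [684.6 -28.1  32. ]
top clip1 0.71 [234. 141.] [648.3 127.6  32. ]
top clip2 0.76 [285. 129.] [684.6 -28.1  32. ]
top clip2 0.71 [234. 141.] [648.3 127.6  32. ]
top scanner 0.69 [267. 198.] [477.4  28.9   0. ]
top beam 0.7 [249. 197.] [479.9  83.   14. ]
top drawer_front 0.8 [394. 201.] [ 462.9 -357.8   22. ]
top drawer_front 0.19 [236. 242.] [343.9 123.5  22. ]
top drawer_handle 0.56 [391. 216.] [ 415.5 -336.8   57. ]
top rack 0.79 [261. 138.] [666.   46.1   0. ]
top rack 0.48 [394. 200.] [ 470.5 -365.6    0. ]
scene bar_long 0.75 [391. 215.] [538.7 606.5  10. ] len 237.0 ang -49.7
scene bar_long 0.58 [328. 215.] 
[... 407 characters left out ...]
 0.86 [266. 240.] [655.5 117.9  32. ]
scene clip0 0.82 [225. 247.] [679.2 -32.7  32. ]
scene clip1 0.86 [266. 240.] [655.5 117.9  32. ]
scene clip1 0.82 [225. 247.] [679.2 -32.7  32. ]
scene clip2 0.86 [266. 240.] [655.5 117.9  32. ]
scene clip2 0.82 [225. 247.] [679.2 -32.7  32. ]
scene scanner 0.81 [237. 208.] [485.  16.   0.]
scene scanner 0.67 [316. 174.] [318.9 345.5   0. ]
scene beam 0.59 [258. 206.] [484.8  95.6  14. ]
scene drawer_front 0.82 [137. 205.] [ 472.8 -367.9   22. ]
scene drawer_front 0.37 [310. 264.] [751.5 269.5  22. ]
scene drawer_handle 0.82 [140. 187.] [ 411.9 -356.8   57. ]
scene rack 0.97 [249. 250.] [672.7  54.2   0. ]
scene rack 0.43 [247. 241.] [634.4  50.4   0. ]
```

Three steel candidates in the top view: (157,179) length ≈ 215 mm is bar_long, (188,183) ≈ 185 mm is bar_mid and (132,184) ≈ 150 mm is bar_short. Look-alikes are black (80,178), purple (93,249) and yellow (175,294). The rack is at (261,136), the scanner at (270,196) with its nose to +y, and the drawer is open at (400,185).

First I move over the rack for a close look.

Call:
{"fn": "send_rows", "kwargs": {"offset": [[0.5,-0.5,-0.1],[1,-1,-0.2],[1,-1,-0.2],[1,-1,-0.2]], "delta_rot": [[0,0,0.02],[0,0,0.0428],[0,0,0.0428],[0,0,0.0428]]}}

```text
time: 1.8
tool_pos: [224.5, -356.6, 251.6]
tcp_rot: [3.14, -0.001, 0.003]
contact_force: [-0.0, -0.6, -0.2]
grip_width: 91.7
finger_force: 0.0
```

Call:
{"fn": "send_rows", "kwargs": {"offset": [[0.44,-0.43,-0.1],[0.87,-0.85,-0.2],[0.87,-0.85,-0.2]], "delta_rot": [[0,0,0],[0,0,0],[0,0,0]]}}

```text
time: 2.17
tool_pos: [329.3, -255.6, 275.3]
tcp_rot: [3.141, -0.001, 0.002]
contact_force: [-0.4, -0.6, -0.4]
grip_width: 91.8
finger_force: 0.0
```

Call:
{"fn": "send_rows", "kwargs": {"offset": [[0.44,-0.43,-0.1],[0.87,-0.85,-0.2],[0.87,-0.85,-0.2]], "delta_rot": [[0,0,0],[0,0,0],[0,0,0]]}}

```text
time: 2.55
tool_pos: [434.2, -153.3, 299.1]
tcp_rot: [3.141, -0.001, 0.002]
contact_force: [-0.6, -0.6, -0.4]
grip_width: 91.8
finger_force: 0.0
```

Call:
{"fn": "send_rows", "kwargs": {"offset": [[0.44,-0.43,-0.1],[0.87,-0.85,-0.2],[0.87,-0.85,-0.2]], "delta_rot": [[0,0,0],[0,0,0],[0,0,0]]}}

```text
time: 2.92
tool_pos: [538.8, -51.1, 322.5]
tcp_rot: [-3.142, -0.001, 0.002]
contact_force: [-1.4, -0.1, 0.5]
grip_width: 91.5
finger_force: 0.0
```

Call:
{"fn": "send_rows", "kwargs": {"offset": [[0.3,-0.43,0],[0.6,-0.85,0],[0.6,-0.85,0],[0.6,-0.85,0]], "delta_rot": [[0,0,0],[0,0,0],[0,0,0],[0,0,0]]}}

```text
time: 3.42
tool_pos: [608.7, 48.5, 322.0]
tcp_rot: [3.141, 0.001, -0.0]
contact_force: [0.5, -0.0, 0.9]
grip_width: 91.6
finger_force: 0.0
```

Run:
```python
from h import *
o=get_obs();print(o['time'],o['tool_pos'],o['tcp_rot'],o['joint_positions'])
c=optics.get_calibration("wrist");im=optics.capture("wrist");cv2.imwrite("pics/w1.png",im[:,:,::-1])
print({k:np.round(v,3).tolist() for k,v in c.items()})
for t,z in (("clip0",32),("rack",0)):
  for r in finder.pinpoint(t,"wrist"): print(t,round(r['confidence'],2),np.round(r['uv'],1),to_plane(c,[r['uv']],z)[0].round(1))
```

```text
3.425 [608.6584727   48.47594821 321.9619993 ] [ 3.14081927e+00  1.13691941e-03 -3.19951884e-04] [-4.55457532e-02  4.61571575e-01  1.08183141e+00 -8.24330988e-04
  1.59929045e+00  1.52554705e+00]
{'fx': 279.212, 'fy': 279.212, 'cx': 254.063, 'cy': 190.69, 'k1': 0.003, 'world_from_camera': [[-0.001, -0.97, -0.244, 674.846], [-1.0, 0.001, 0.0, 48.695], [0.0, 0.244, -0.97, 480.115], [0.0, 0.0, 0.0, 1.0]]}
clip0 0.98 [252.9 123.9] [669.6  50.5  32. ]
clip0 0.92 [206.8 135.7] [651.5 123.2  32. ]
clip0 0.59 [129.5 205.3] [536.9 257.5  32. ]
clip0 0.55 [302.5 111.4] [688.3 -26.2  32. ]
rack 0.78 [252.5 121.9] [672.4  51.2   0. ]
```

View pics/w1.png

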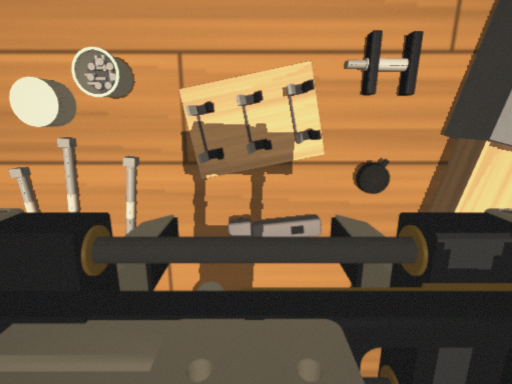

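The wrist view shows the three open clips at about (207,136), (253,124) and (302,111), with the jaw rods on the left (+y) side. The bars are at the lower left. I'll fit the board from its corners, then go over the bars.

Call:
{"fn": "send_rows", "kwargs": {"offset": [[-0.19,-0.42,0],[-0.385,-0.835,0],[-0.385,-0.835,0]], "delta_rot": [[0,0,0],[0,0,0],[0,0,0]]}}

```text
time: 3.95
tool_pos: [560.8, 151.4, 323.9]
tcp_rot: [-3.141, -0.001, 0.003]
contact_force: [-0.2, -0.4, 0.1]
grip_width: 92.1
finger_force: 0.0
```

Call:
{"fn": "send_rows", "kwargs": {"offset": [[-0.19,-0.42,0],[-0.385,-0.835,0],[-0.385,-0.835,0]], "delta_rot": [[0,0,0],[0,0,0],[0,0,0]]}}

```text
time: 4.32
tool_pos: [515.2, 251.1, 323.3]
tcp_rot: [-3.141, -0.001, 0.003]
contact_force: [0.9, 0.2, -0.2]
grip_width: 91.9
finger_force: 0.0
```

Call:
{"fn": "send_rows", "kwargs": {"offset": [[-0.19,-0.42,0],[-0.385,-0.835,0],[-0.385,-0.835,0],[-0.385,-0.835,0]], "delta_rot": [[0,0,0],[0,0,0],[0,0,0],[0,0,0]]}}

```text
time: 4.82
tool_pos: [471.1, 348.3, 322.7]
tcp_rot: [3.141, -0.001, -0.002]
contact_force: [0.4, -1.0, 0.5]
grip_width: 92.0
finger_force: 0.0
```

```bash
cat >> h.py <<'E'
def bars(cam="wrist",names=("bar_long","bar_mid","bar_short"),z=10,cm=.2):
    c=optics.get_calibration(cam);im=optics.capture(cam)
    for t in names:
        for r in finder.silhouettes(t,cam):
            if r['confidence']<cm: continue
            m,e=axis(r['region']);P=to_plane(c,e,z);C=P.mean(0)
            print(cam,t,round(float(r['confidence']),2),m.round(),C.round(1),'len',np.linalg.norm(P[1]-P[0]).round(),'ang',np.degrees(np.arctan2(*(P[1]-P[0])[1::-1])).round(1),'rgb',im[r['region']].mean(0).round())
    return c,im
E
python3 - <<'E'
from h import *
im=cv2.imread("pics/w1.png")
# board fit from w1
T=[[-0.001,-0.97,-0.244,674.846],[-1,0.001,0,48.695],[0,0.244,-0.97,480.115],[0,0,0,1]]
c=dict(fx=279.212,fy=279.212,cx=254.063,cy=190.69,k1=.003,world_from_camera=T)
g=cv2.cvtColor(im,cv2.COLOR_BGR2GRAY)
uv=np.array([[180,90],[310,63],[325,155],[203,177]],np.float32).reshape(-1,1,2)
uv=cv2.cornerSubPix(g,uv,(5,5),(-1,-1),(3,50,.01)).reshape(-1,2);print(uv.round(1).tolist())
P=to_plane(c,uv,8)[:,:2];print(P.round(1).tolist(),P.mean(0).round(1),np.linalg.norm(P-np.roll(P,-1,0),axis=1).round(1))
for a,b in((3,0),(2,1),(1,0),(2,3)): print(np.degrees(np.arctan2(*(P[b]-P[a])[::-1])).round(1))
o=get_obs();print(o['time'],o['tool_pos'])
c,im=bars();cv2.imwrite("pics/w2.png",im[:,:,::-1])
E
```

```text
[[179.5, 88.9000015258789], [310.1000061035156, 60.599998474121094], [325.0, 155.0], [205.5, 175.60000610351562]]
[[723.8, 167.5], [765.2, -38.9], [618.1, -71.1], [583.0, 132.2]] [672.5  47.4] [210.5 150.5 206.3 145.2]
14.1
12.4
101.3
99.8
4.825 [471.13249298 348.27294852 322.71880896]
wrist bar_long 0.62 [243. 116.] [537.5 366.5  10. ] len 224.0 ang 176.0 rgb [157. 142. 122.]
wrist bar_long 0.57 [ 94. 117.] [540.9 611.5  10. ] len 228.0 ang 129.5 rgb [73. 63. 53.]
wrist bar_long 0.54 [442.  48.] [645.9  59.   10. ] len 212.0 ang 89.8 rgb [198. 171. 113.]
wrist bar_mid 0.79 [304. 126.] [524.9 267.4  10. ] len 187.0 ang 172.6 rgb [200. 185. 162.]
wrist bar_short 0.65 [198. 128.] [522.8 440.9  10. ] len 152.0 ang -174.5 rgb [156. 144. 126.]
wrist bar_short 0.56 [250. 282.] [241.3 355.5  10. ] len 21.0 ang 89.9 rgb [155. 128.  18.]
```

View pics/w2.png

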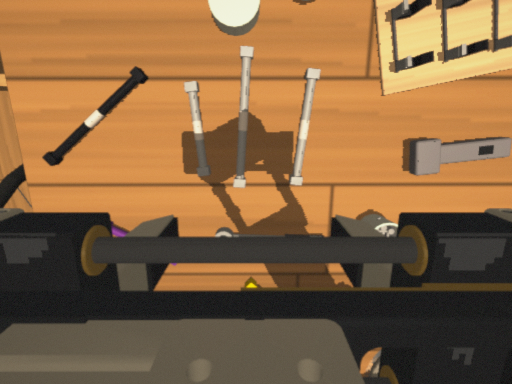

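The view confirms the three steel bars: short (198,128), long (243,116) and mid (304,126), all grey with white labels. The black bar at (94,117) is the look-alike. I take bar_mid first, approaching and re-measuring above it.

Call:
{"fn": "send_rows", "kwargs": {"offset": [[0.2,0.3,0.3],[0.45,0.68,0.7],[0.45,0.68,1],[0.45,0.68,1],[0.45,0.68,1]], "delta_rot": [[0,0,0.01],[0,0,0.0194],[0,0,0.0194],[0,0,0.0194],[0,0,0.0194]]}}

```text
time: 5.65
tool_pos: [524.8, 268.7, 204.6]
tcp_rot: [-3.14, -0.002, -0.122]
contact_force: [-0.1, 0.8, -0.3]
grip_width: 91.5
finger_force: 0.0
```

Run:
```python
from h import *
o=get_obs();print(o['time'],o['tool_pos'],o['tcp_rot'])
c,im=bars(names=("bar_mid",))
for r in finder.pinpoint("bar_mid","wrist"): print(r['confidence'],r['uv'],to_plane(c,[r['uv']],10))
```

```text
5.65 [524.78062267 268.69387427 204.55193279] [-3.14033467e+00 -2.27212005e-03 -1.22193159e-01]
wrist bar_mid 0.76 [256. 167.] [528.4 266.5  10. ] len 178.0 ang 173.1 rgb [149. 137. 120.]
0.91 [254.9, 173.4] [[525.62933879 268.22008691  10.        ]]
```

Call:
{"fn": "send_rows", "kwargs": {"offset": [[0.01,0.01,0.4],[0.01,0.01,0.84],[0.01,0.01,0.84]], "delta_rot": [[0,0,0],[0,0,0],[0,0,0]]}}

```text
time: 6.18
tool_pos: [522.8, 266.7, 99.6]
tcp_rot: [3.139, 0.006, -0.121]
contact_force: [0.8, -0.2, 1.0]
grip_width: 92.0
finger_force: 0.0
```

Call:
{"fn": "send_rows", "kwargs": {"offset": [[0,0,0.4],[0,0,0.7],[0,0,0.84],[0,0,0.84],[0,0,0.84]], "delta_rot": [[0,0,0],[0,0,0],[0,0,0],[0,0,0],[0,0,0]]}}

```text
time: 6.8
tool_pos: [526.4, 267.6, 3.2]
tcp_rot: [-3.14, -0.003, -0.122]
contact_force: [-0.8, -0.7, 0.8]
grip_width: 91.9
finger_force: 0.0
```

Call:
{"fn": "send_rows", "kwargs": {"offset": [[0,0,0],[0,0,0],[0,0,0],[0,0,0],[0,0,0],[0,0,0],[0,0,0],[0,0,0]], "delta_rot": [[0,0,0],[0,0,0],[0,0,0],[0,0,0],[0,0,0],[0,0,0],[0,0,0],[0,0,0]], "grip": 0}}

```text
time: 7.8
tool_pos: [525.0, 267.0, 1.1]
tcp_rot: [3.141, -0.0, -0.122]
contact_force: [-0.1, 0.1, 0.1]
grip_width: 16.3
finger_force: 0.0
```

Call:
{"fn": "send_rows", "kwargs": {"offset": [[0,0,0],[0,0,0],[0,0,0],[0,0,0]], "delta_rot": [[0,0,0],[0,0,0],[0,0,0],[0,0,0]]}}

```text
time: 8.3
tool_pos: [525.0, 267.0, 1.1]
tcp_rot: [3.141, 0.0, -0.122]
contact_force: [0.4, 0.2, 1.2]
grip_width: 12.7
finger_force: 30.0
```

Call:
{"fn": "send_rows", "kwargs": {"offset": [[0,0,-0.2],[0,0,-0.5],[0,0,-1],[0,0,-1]], "delta_rot": [[0,0,0],[0,0,0],[0,0,0],[0,0,0]]}}

```text
time: 8.8
tool_pos: [527.7, 268.1, 125.8]
tcp_rot: [-3.137, -0.009, -0.122]
contact_force: [-0.9, 0.6, -2.7]
grip_width: 12.9
finger_force: 30.0
```

Call:
{"fn": "send_rows", "kwargs": {"offset": [[0.17,0.36,-0.1],[0.35,0.73,-0.2],[0.35,0.73,-0.2]], "delta_rot": [[0,0,0],[0,0,0],[0,0,0]]}}

```text
time: 9.18
tool_pos: [556.9, 171.9, 144.4]
tcp_rot: [3.141, 0.0, -0.126]
contact_force: [0.7, 0.4, -2.6]
grip_width: 12.8
finger_force: 30.0
```

Call:
{"fn": "send_rows", "kwargs": {"offset": [[0.17,0.36,-0.1],[0.35,0.73,-0.2],[0.35,0.73,-0.2]], "delta_rot": [[0,0,0],[0,0,0],[0,0,0]]}}

```text
time: 9.55
tool_pos: [587.8, 80.4, 168.4]
tcp_rot: [3.141, 0.0, -0.126]
contact_force: [0.2, 0.2, -2.8]
grip_width: 13.1
finger_force: 30.0
```

Call:
{"fn": "send_rows", "kwargs": {"offset": [[0.17,0.36,-0.1],[0.35,0.73,-0.2],[0.35,0.73,-0.2],[0.35,0.73,-0.2]], "delta_rot": [[0,0,-0.02],[0,0,-0.04],[0,0,-0.0568],[0,0,-0.0568]]}}

```text
time: 10.05
tool_pos: [617.3, -8.1, 191.4]
tcp_rot: [-3.14, 0.003, 0.234]
contact_force: [0.3, -0.7, -2.5]
grip_width: 13.2
finger_force: 30.0
```

Run:
```python
from h import *
o=get_obs();print(o['time'],o['tool_pos'],o['tcp_rot'],o['grip_width'])
c=optics.get_calibration("wrist");im=optics.capture("wrist");cv2.imwrite("pics/w3.png",im[:,:,::-1])
for t,z in (("clip0",32),("rack",0)):
  for r in finder.pinpoint(t,"wrist"): print(t,round(r['confidence'],2),np.round(r['uv'],1),to_plane(c,[r['uv']],z)[0].round(1))
```

```text
10.05 [617.2746875   -8.14178925 191.41976657] [-3.13994404e+00  2.67214644e-03  2.34030697e-01] 13.19603296366728
clip0 0.85 [144.2 121.6] [652.  125.1  32. ]
clip0 0.72 [282.  120.3] [688.6 -22.5  32. ]
clip0 0.66 [211.8 118. ] [673.1  53.2  32. ]
rack 0.8 [216.6 122.7] [668.2  51.2   0. ]
```

View pics/w3.png

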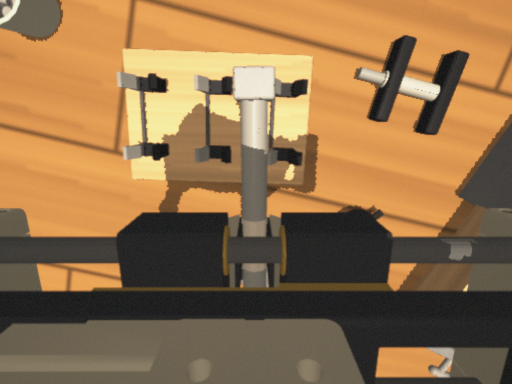

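Run:
```python
from h import *
c=optics.get_calibration("wrist");g=cv2.imread("pics/w3.png",0)
uv=np.array([[124,49],[312,57],[304,186],[132,178]],np.float32).reshape(-1,1,2)
uv=cv2.cornerSubPix(g,uv,(4,4),(-1,-1),(3,50,.01)).reshape(-1,2);print(uv.round(1).tolist())
for z in (8,):
    P=to_plane(c,uv,z)[:,:2];print(P.round(1).tolist(),P.mean(0).round(1),np.linalg.norm(P-np.roll(P,-1,0),axis=1).round(1))
    for a,b in((3,0),(2,1),(1,0),(2,3)): print(np.degrees(np.arctan2(*(P[b]-P[a])[::-1])).round(1))
# fork features: prong inner tips
fk=np.array([[146,82],[209,86],[276,88],[148,151],[213,154],[274,157]],float)
print(to_plane(c,fk,45).round(1).tolist())
cv2.imwrite("pics/w3c.png",cv2.resize(cv2.imread("pics/w3.png")[40:200,100:330],None,fx=3,fy=3,interpolation=2))
```

```text
[[123.9000015258789, 47.900001525878906], [312.5, 56.599998474121094], [302.29998779296875, 184.0], [132.39999389648438, 178.8000030517578]]
[[724.4, 167.7], [764.9, -40.1], [620.5, -69.2], [577.5, 139.3]] [671.8  49.4] [211.7 147.2 212.9 149.7]
10.9
11.4
101.0
101.7
[[693.2, 124.5, 45.0], [704.4, 60.9, 45.0], [718.6, -6.8, 45.0], [623.6, 112.5, 45.0], [636.8, 43.1, 45.0], [649.1, -22.5, 45.0]]
```

View pics/w3c.png

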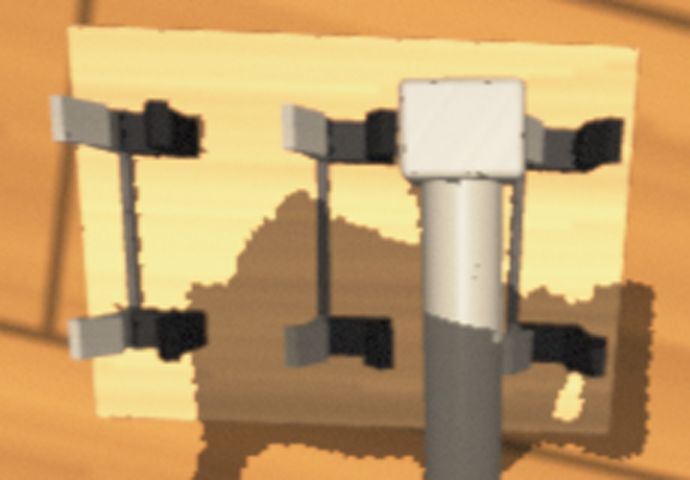

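Board corners give rack yaw ≈ 11.3°, centre (672,49), with side lengths 212 × 148, close to 215 × 150. The grey jaws are on the +y side, so clip2 is at about (687,-24). Moving over it and pressing in bar_mid.

Call:
{"fn": "send_rows", "kwargs": {"offset": [[0.25,0.13,0.2],[0.53,0.26,0.4],[0.53,0.26,0.7],[0.53,0.26,0.93],[0.53,0.26,0.93],[0.53,0.26,0.93]], "delta_rot": [[0,0,0.0056],[0,0,0.0056],[0,0,0.0056],[0,0,0.0056],[0,0,0.0056],[0,0,0.0056]]}}

```text
time: 10.95
tool_pos: [687.9, -24.2, 82.8]
tcp_rot: [3.141, -0.002, 0.2]
contact_force: [0.7, -0.1, -1.7]
grip_width: 12.8
finger_force: 30.0
```

Run:
```python
from h import *
o=get_obs();print(o['time'],o['tool_pos'],o['tcp_rot'],o['grip_width'])
c=optics.get_calibration("wrist");im=optics.capture("wrist");cv2.imwrite("pics/w4.png",im[:,:,::-1])
for x in(686.8,): print(project(c,[[687,-24,32]]))
```

```text
10.95 [687.86436194 -24.19470566  82.80400298] [ 3.14091620e+00 -1.74691645e-03  1.99863148e-01] 12.759940581962212
[[253.60646556 208.73334971]]
```

View pics/w4.png

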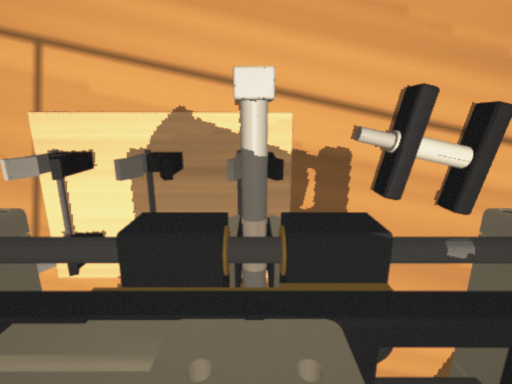

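The view shows the bar centred between grey nose (236,165) and black prong (276,165), parallel to the board. Pressing down.

Call:
{"fn": "send_rows", "kwargs": {"offset": [[0,0.005,0.1],[0,0.005,0.18],[0,0.005,0.25],[0,0.005,0.32],[0,0.005,0.39],[0,0.005,0.45],[0,0.005,0.5],[0,0.005,0.52]], "delta_rot": [[0,0,0],[0,0,0],[0,0,0],[0,0,0],[0,0,0],[0,0,0],[0,0,0],[0,0,0]]}}

```text
time: 12.0
tool_pos: [687.4, -25.0, 22.7]
tcp_rot: [3.141, -0.001, 0.2]
contact_force: [-14.6, 3.3, 29.9]
grip_width: 13.0
finger_force: 30.0
```

Call:
{"fn": "send_rows", "kwargs": {"offset": [[0,0,0],[0,0,0]], "delta_rot": [[0,0,0],[0,0,0]]}}

```text
time: 12.25
tool_pos: [687.4, -25.1, 22.8]
tcp_rot: [3.141, -0.001, 0.2]
contact_force: [-10.1, 3.5, 20.0]
grip_width: 13.1
finger_force: 30.0
```

Call:
{"fn": "send_rows", "kwargs": {"offset": [[0,0,0],[0,0,0],[0,0,0],[0,0,0],[0,0,0]], "delta_rot": [[0,0,0],[0,0,0],[0,0,0],[0,0,0],[0,0,0]], "grip": 0.4}}

```text
time: 12.88
tool_pos: [687.3, -25.3, 18.8]
tcp_rot: [3.142, 0.0, 0.2]
contact_force: [-0.0, 0.3, -0.2]
grip_width: 36.8
finger_force: 0.0
```

Call:
{"fn": "send_rows", "kwargs": {"offset": [[0,0,-0.25],[0,0,-0.5],[0,0,-1],[0,0,-1]], "delta_rot": [[0,0,0],[0,0,0],[0,0,0],[0,0,0]]}}

```text
time: 13.38
tool_pos: [690.4, -25.7, 145.4]
tcp_rot: [3.138, -0.011, 0.2]
contact_force: [-0.4, -0.1, 0.2]
grip_width: 36.5
finger_force: 0.0
```

```bash
cat >> h.py <<'E'
def seated(name,cam="wrist"):
    c,im=bars(cam,(name,),32,.3)
    for r in finder.pinpoint(name,cam)[:4]: print(round(float(r['confidence']),2),np.round(r['uv'],1),to_plane(c,[r['uv']],32)[0].round(1))
    return im
E
python3 - <<'E'
from h import *
o=get_obs();print(o['time'],o['tool_pos'],o['tcp_rot'],o['grip_width'])
im=seated("bar_mid");cv2.imwrite("pics/w5.png",im[:,:,::-1])
E
```

```text
13.375 [690.38818451 -25.69837656 145.35219785] [ 3.1376622  -0.0107062   0.19977022] 36.50586346740914
wrist bar_mid 0.66 [252. 189.] [683.7 -25.3  32. ] len 190.0 ang -168.7 rgb [158. 147. 131.]
0.84 [251.2 191. ] [688.9 -23.5  32. ]
```

View pics/w5.png

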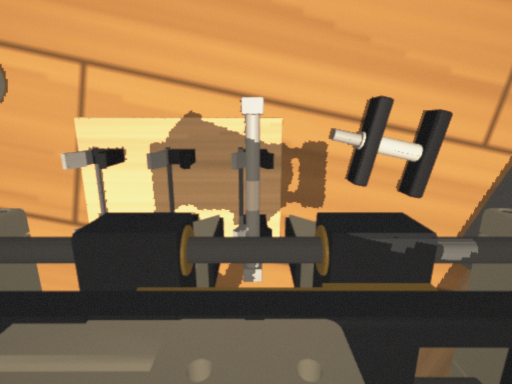

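Call:
{"fn": "send_rows", "kwargs": {"offset": [[0,0,0.2],[0,0,0.3],[0,0,0.4],[0,0,0.5],[0,0,0.6],[0,0,0.7],[0,0,0.78],[0,0,0.8]], "delta_rot": [[0,0,0],[0,0,0],[0,0,0],[0,0,0],[0,0,0],[0,0,0],[0,0,0],[0,0,0]], "grip": 0}}

```text
time: 14.52
tool_pos: [686.9, -25.3, 42.2]
tcp_rot: [-3.141, 0.001, 0.2]
contact_force: [-0.1, -0.4, -0.4]
grip_width: 0.3
finger_force: 0.0
```

Call:
{"fn": "send_rows", "kwargs": {"offset": [[0,0,0.02],[0,0,0.04],[0,0,0.06],[0,0,0.06]], "delta_rot": [[0,0,0],[0,0,0],[0,0,0],[0,0,0]]}}

```text
time: 15.02
tool_pos: [687.9, -25.5, 38.9]
tcp_rot: [3.14, -0.002, 0.2]
contact_force: [-5.6, -0.4, 14.8]
grip_width: 0.3
finger_force: 6.7
```

Contact at 38.9 mm (expected 39) shows bar_mid is fully home. Next is bar_long.

Call:
{"fn": "send_rows", "kwargs": {"offset": [[0,0,-0.3],[0,0,-0.6],[0,0,-1],[0,0,-1]], "delta_rot": [[0,0,0],[0,0,0],[0,0,0],[0,0,0]], "grip": 0.8}}

```text
time: 15.52
tool_pos: [689.8, -25.6, 161.5]
tcp_rot: [3.138, -0.009, 0.2]
contact_force: [0.1, 0.3, -0.8]
grip_width: 35.9
finger_force: 0.0
```

Call:
{"fn": "send_rows", "kwargs": {"offset": [[-0.07,-0.43,-0.05],[-0.144,-0.86,-0.1],[-0.144,-0.86,-0.1]], "delta_rot": [[0,0,0],[0,0,0],[0,0,0]]}}

```text
time: 15.9
tool_pos: [648.6, 76.0, 168.0]
tcp_rot: [-3.141, 0.0, 0.204]
contact_force: [0.6, -0.5, 0.0]
grip_width: 65.8
finger_force: 0.0
```

Call:
{"fn": "send_rows", "kwargs": {"offset": [[-0.07,-0.43,-0.05],[-0.144,-0.86,-0.1],[-0.144,-0.86,-0.1]], "delta_rot": [[0,0,0],[0,0,0],[0,0,0]]}}

```text
time: 16.27
tool_pos: [611.6, 172.6, 179.8]
tcp_rot: [-3.141, 0.0, 0.204]
contact_force: [0.8, -1.0, 0.0]
grip_width: 73.3
finger_force: 0.0
```

Call:
{"fn": "send_rows", "kwargs": {"offset": [[-0.07,-0.43,-0.05],[-0.144,-0.86,-0.1],[-0.144,-0.86,-0.1]], "delta_rot": [[0,0,0],[0,0,0],[0,0,0]]}}

```text
time: 16.65
tool_pos: [574.6, 269.6, 191.7]
tcp_rot: [-3.141, -0.0, 0.203]
contact_force: [0.1, 0.3, 0.6]
grip_width: 73.6
finger_force: 0.0
```

Call:
{"fn": "send_rows", "kwargs": {"offset": [[-0.07,-0.43,-0.05],[-0.144,-0.86,-0.1],[-0.144,-0.86,-0.1],[-0.144,-0.86,-0.1]], "delta_rot": [[0,0,0.02],[0,0,0.04],[0,0,0.0422],[0,0,0.0422]]}}

```text
time: 17.15
tool_pos: [538.7, 363.7, 203.1]
tcp_rot: [3.14, 0.0, -0.066]
contact_force: [0.2, -1.4, 0.1]
grip_width: 73.4
finger_force: 0.0
```

Run:
```python
from h import *
o=get_obs();print(o['time'],o['tool_pos'],o['tcp_rot'])
c,im=bars(names=("bar_long","bar_short"))
for r in finder.pinpoint("bar_long","wrist"): print(r['confidence'],r['uv'],to_plane(c,[r['uv']],10))
```

```text
17.15 [538.72259264 363.71475158 203.06214006] [ 3.13999735e+00  3.09964339e-04 -6.57314759e-02]
wrist bar_long 0.93 [252. 160.] [550.9 366.3  10. ] len 194.0 ang 176.1 rgb [160. 148. 130.]
wrist bar_long 0.59 [ 73. 170.] [556.6 596.9  10. ] len 189.0 ang 127.4 rgb [80. 71. 61.]
wrist bar_short 0.68 [196. 184.] [527.4 439.   10. ] len 142.0 ang -172.4 rgb [139. 127. 110.]
0.94 [63.0, 184.6] [[541.06552967 610.21829952  10.        ]]
0.56 [253.5, 175.0] [[537.41724846 364.63947875  10.        ]]
```

Call:
{"fn": "send_rows", "kwargs": {"offset": [[-0.01,-0.017,0.4],[-0.01,-0.017,0.83],[-0.01,-0.017,0.83]], "delta_rot": [[0,0,0],[0,0,0],[0,0,0]], "grip": 0.5}}

```text
time: 17.73
tool_pos: [534.5, 365.5, 100.2]
tcp_rot: [3.137, 0.008, -0.066]
contact_force: [-0.3, -0.6, 0.1]
grip_width: 48.9
finger_force: 0.0
```

Call:
{"fn": "send_rows", "kwargs": {"offset": [[0,0,0.4],[0,0,0.7],[0,0,0.83],[0,0,0.83],[0,0,0.83]], "delta_rot": [[0,0,0],[0,0,0],[0,0,0],[0,0,0],[0,0,0]]}}

```text
time: 18.35
tool_pos: [538.1, 368.3, 7.0]
tcp_rot: [-3.14, -0.003, -0.065]
contact_force: [-0.4, 0.5, 0.0]
grip_width: 46.1
finger_force: 0.0
```

Call:
{"fn": "send_rows", "kwargs": {"offset": [[0,0,0],[0,0,0],[0,0,0],[0,0,0],[0,0,0],[0,0,0],[0,0,0],[0,0,0]], "delta_rot": [[0,0,0],[0,0,0],[0,0,0],[0,0,0],[0,0,0],[0,0,0],[0,0,0],[0,0,0]], "grip": 0}}

```text
time: 19.35
tool_pos: [536.6, 367.6, 4.8]
tcp_rot: [3.141, -0.0, -0.065]
contact_force: [-1.4, -1.8, 4.3]
grip_width: 13.2
finger_force: 30.0
```

Call:
{"fn": "send_rows", "kwargs": {"offset": [[0,0,-0.2],[0,0,-0.5],[0,0,-1],[0,0,-1]], "delta_rot": [[0,0,0],[0,0,0],[0,0,0],[0,0,0]]}}

```text
time: 19.85
tool_pos: [539.2, 369.4, 129.8]
tcp_rot: [-3.136, -0.009, -0.065]
contact_force: [-0.8, 0.7, -1.8]
grip_width: 12.8
finger_force: 30.0
```

Call:
{"fn": "send_rows", "kwargs": {"offset": [[0.21,0.43,0],[0.433,0.859,0],[0.433,0.859,0]], "delta_rot": [[0,0,0],[0,0,0],[0,0,0]]}}

```text
time: 20.23
tool_pos: [582.7, 257.4, 122.8]
tcp_rot: [3.14, 0.002, -0.071]
contact_force: [-0.9, 0.8, -2.1]
grip_width: 13.1
finger_force: 30.0
```

Call:
{"fn": "send_rows", "kwargs": {"offset": [[0.21,0.43,0],[0.433,0.859,0],[0.433,0.859,0]], "delta_rot": [[0,0,0],[0,0,0],[0,0,0]]}}

```text
time: 20.6
tool_pos: [627.6, 152.0, 123.0]
tcp_rot: [3.141, 0.001, -0.07]
contact_force: [0.1, 0.6, -2.1]
grip_width: 12.8
finger_force: 30.0
```

Call:
{"fn": "send_rows", "kwargs": {"offset": [[0.21,0.43,0],[0.433,0.859,0],[0.433,0.859,0.2],[0.433,0.859,0.29],[0.433,0.859,0.29],[0.433,0.859,0.29],[0.433,0.859,0.29]], "delta_rot": [[0,0,-0.02],[0,0,-0.042],[0,0,-0.042],[0,0,-0.042],[0,0,-0.042],[0,0,-0.042],[0,0,-0.042]]}}

```text
time: 21.48
tool_pos: [672.3, 49.7, 90.9]
tcp_rot: [3.141, -0.002, 0.199]
contact_force: [0.6, 0.4, -1.7]
grip_width: 12.8
finger_force: 30.0
```

Run:
```python
from h import *
o=get_obs();print(o['time'],o['tool_pos'],o['tcp_rot'],o['grip_width'])
im=optics.capture("wrist");cv2.imwrite("pics/w6.png",im[:,:,::-1][60:240,100:360])
```

```text
21.475 [672.30468795  49.70963856  90.87111495] [ 3.14118667e+00 -1.57996840e-03  1.99425178e-01] 12.819681749516834
```

View pics/w6.png

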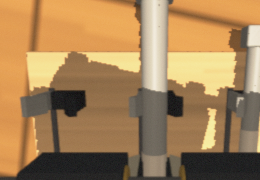

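Call:
{"fn": "send_rows", "kwargs": {"offset": [[0,0.012,0.12],[0,0.012,0.2],[0,0.012,0.28],[0,0.012,0.35],[0,0.012,0.42],[0,0.012,0.48],[0,0.012,0.53],[0,0.012,0.555]], "delta_rot": [[0,0,0],[0,0,0],[0,0,0],[0,0,0],[0,0,0],[0,0,0],[0,0,0],[0,0,0]]}}

```text
time: 22.52
tool_pos: [672.4, 48.3, 26.3]
tcp_rot: [-3.141, -0.001, 0.199]
contact_force: [-12.5, 4.4, 33.0]
grip_width: 12.5
finger_force: 30.0
```

Call:
{"fn": "send_rows", "kwargs": {"offset": [[0,0,0],[0,0,0]], "delta_rot": [[0,0,0],[0,0,0]]}}

```text
time: 22.78
tool_pos: [672.4, 48.3, 26.5]
tcp_rot: [-3.141, -0.002, 0.199]
contact_force: [-8.9, 5.4, 19.5]
grip_width: 12.7
finger_force: 30.0
```

Call:
{"fn": "send_rows", "kwargs": {"offset": [[0,0,0],[0,0,0],[0,0,0],[0,0,0],[0,0,0]], "delta_rot": [[0,0,0],[0,0,0],[0,0,0],[0,0,0],[0,0,0]], "grip": 0.4}}

```text
time: 23.4
tool_pos: [672.2, 47.4, 23.0]
tcp_rot: [3.141, 0.0, 0.198]
contact_force: [-0.0, 0.5, -0.1]
grip_width: 37.1
finger_force: 0.0
```

Call:
{"fn": "send_rows", "kwargs": {"offset": [[0,0,-0.2],[0,0,-0.35],[0,0,-0.35]], "delta_rot": [[0,0,0],[0,0,0],[0,0,0]]}}

```text
time: 23.78
tool_pos: [673.4, 47.4, 67.3]
tcp_rot: [3.141, -0.004, 0.198]
contact_force: [0.5, -0.6, -0.2]
grip_width: 36.4
finger_force: 0.0
```

Call:
{"fn": "send_rows", "kwargs": {"offset": [[0,0,0],[0,0,0],[0,0,0],[0,0,0],[0,0,0.1],[0,0,0.18],[0,0,0.25],[0,0,0.25]], "delta_rot": [[0,0,0],[0,0,0],[0,0,0],[0,0,0],[0,0,0],[0,0,0],[0,0,0],[0,0,0]], "grip": 0}}

```text
time: 24.78
tool_pos: [672.0, 47.3, 38.6]
tcp_rot: [3.141, -0.0, 0.199]
contact_force: [-10.9, -0.7, 24.8]
grip_width: 0.5
finger_force: 11.9
```

Call:
{"fn": "send_rows", "kwargs": {"offset": [[0,0,0],[0,0,0]], "delta_rot": [[0,0,0],[0,0,0]]}}

```text
time: 25.02
tool_pos: [672.0, 47.3, 38.7]
tcp_rot: [3.141, -0.001, 0.199]
contact_force: [-10.5, -1.4, 23.0]
grip_width: 0.2
finger_force: 11.7
```

bar_long is home too (contact at 38.7 mm). Next is bar_short.

Call:
{"fn": "send_rows", "kwargs": {"offset": [[0,0,-0.3],[0,0,-0.6],[0,0,-1],[0,0,-1]], "delta_rot": [[0,0,0],[0,0,0],[0,0,0],[0,0,0]], "grip": 0.6}}

```text
time: 25.52
tool_pos: [674.5, 47.5, 159.6]
tcp_rot: [3.139, -0.008, 0.198]
contact_force: [0.1, -0.2, 0.9]
grip_width: 35.8
finger_force: 0.0
```

Call:
{"fn": "send_rows", "kwargs": {"offset": [[-0.07,-0.43,-0.05],[-0.145,-0.862,-0.1],[-0.145,-0.862,-0.1]], "delta_rot": [[0,0,0],[0,0,0],[0,0,0]]}}

```text
time: 25.9
tool_pos: [633.1, 149.0, 166.5]
tcp_rot: [-3.141, 0.001, 0.203]
contact_force: [-0.3, -0.4, -0.5]
grip_width: 54.9
finger_force: 0.0
```

Call:
{"fn": "send_rows", "kwargs": {"offset": [[-0.07,-0.43,-0.05],[-0.145,-0.862,-0.1],[-0.145,-0.862,-0.1]], "delta_rot": [[0,0,0],[0,0,0],[0,0,0]]}}

```text
time: 26.28
tool_pos: [596.2, 246.0, 178.5]
tcp_rot: [-3.141, 0.001, 0.202]
contact_force: [1.3, -0.4, -0.0]
grip_width: 54.7
finger_force: 0.0
```

Call:
{"fn": "send_rows", "kwargs": {"offset": [[-0.07,-0.43,-0.05],[-0.145,-0.862,-0.1],[-0.145,-0.862,-0.1]], "delta_rot": [[0,0,0],[0,0,0],[0,0,0]]}}

```text
time: 26.65
tool_pos: [559.2, 343.2, 190.5]
tcp_rot: [-3.142, 0.001, 0.202]
contact_force: [0.3, -0.6, -0.4]
grip_width: 55.1
finger_force: 0.0
```

Call:
{"fn": "send_rows", "kwargs": {"offset": [[-0.07,-0.43,-0.05],[-0.145,-0.862,-0.1],[-0.145,-0.862,-0.1],[-0.145,-0.862,-0.1]], "delta_rot": [[0,0,0.01],[0,0,0.0173],[0,0,0.0173],[0,0,0.0173]]}}

```text
time: 27.15
tool_pos: [523.5, 437.4, 202.1]
tcp_rot: [3.14, 0.001, 0.089]
contact_force: [0.9, 0.3, -0.1]
grip_width: 55.4
finger_force: 0.0
```

Run:
```python
from h import *
o=get_obs();print(o['time'],o['tool_pos'],o['tcp_rot'])
c,im=bars(names=("bar_short",))
for r in finder.pinpoint("bar_short","wrist"): print(r['confidence'],r['uv'],to_plane(c,[r['uv']],10))
c,im=bars("top",names=("bar_short",))
```

```text
27.15 [523.53010556 437.4024566  202.12434126] [3.13967037e+00 9.78778156e-04 8.87059871e-02]
wrist bar_short 0.91 [251. 172.] [521.1 441.   10. ] len 154.0 ang -175.1 rgb [154. 140. 120.]
0.8 [253.1, 175.5] [[521.54126251 438.34189461  10.        ]]
top bar_short 0.67 [402. 182.] [ 523.4 -388.6   10. ] len 279.0 ang -104.3 rgb [182. 143.  94.]
top bar_short 0.66 [ 84. 244.] [338.  585.8  10. ] len 89.0 ang -115.6 rgb [138.  87. 111.]
top bar_short 0.38 [132. 184.] [519.8 440.2  10. ] len 22.0 ang -178.6 rgb [98. 81. 68.]
```

Call:
{"fn": "send_rows", "kwargs": {"offset": [[-0.015,-0.02,0.4],[-0.015,-0.02,0.835],[-0.015,-0.02,0.835]], "delta_rot": [[0,0,0],[0,0,0],[0,0,0]]}}

```text
time: 27.78
tool_pos: [518.3, 439.4, 98.7]
tcp_rot: [3.137, 0.008, 0.089]
contact_force: [-0.6, -0.5, -1.0]
grip_width: 54.8
finger_force: 0.0
```

Call:
{"fn": "send_rows", "kwargs": {"offset": [[0,0,0.4],[0,0,0.7],[0,0,0.835],[0,0,0.835],[0,0,0.835]], "delta_rot": [[0,0,0],[0,0,0],[0,0,0],[0,0,0],[0,0,0]]}}

```text
time: 28.4
tool_pos: [521.8, 442.5, 5.4]
tcp_rot: [-3.14, -0.003, 0.09]
contact_force: [0.7, -0.2, -0.1]
grip_width: 55.3
finger_force: 0.0
```

Call:
{"fn": "send_rows", "kwargs": {"offset": [[0,0,0],[0,0,0],[0,0,0],[0,0,0],[0,0,0],[0,0,0],[0,0,0],[0,0,0]], "delta_rot": [[0,0,0],[0,0,0],[0,0,0],[0,0,0],[0,0,0],[0,0,0],[0,0,0],[0,0,0]], "grip": 0}}

```text
time: 29.4
tool_pos: [520.4, 441.6, 2.9]
tcp_rot: [3.141, 0.0, 0.09]
contact_force: [0.3, -0.4, 0.7]
grip_width: 12.9
finger_force: 30.0
```

Call:
{"fn": "send_rows", "kwargs": {"offset": [[0,0,-0.2],[0,0,-0.5],[0,0,-1],[0,0,-1]], "delta_rot": [[0,0,0],[0,0,0],[0,0,0],[0,0,0]]}}

```text
time: 29.9
tool_pos: [522.9, 443.6, 128.8]
tcp_rot: [-3.136, -0.01, 0.09]
contact_force: [-0.1, 0.4, -2.3]
grip_width: 13.0
finger_force: 30.0
```

Call:
{"fn": "send_rows", "kwargs": {"offset": [[0.15,0.46,0],[0.298,0.919,0],[0.298,0.919,0]], "delta_rot": [[0,0,0],[0,0,0],[0,0,0]]}}

```text
time: 30.28
tool_pos: [567.1, 330.8, 121.3]
tcp_rot: [3.14, 0.002, 0.084]
contact_force: [-0.4, 0.7, -2.7]
grip_width: 13.0
finger_force: 30.0
```

Call:
{"fn": "send_rows", "kwargs": {"offset": [[0.15,0.46,0],[0.298,0.919,0],[0.298,0.919,0]], "delta_rot": [[0,0,0],[0,0,0],[0,0,0]]}}

```text
time: 30.65
tool_pos: [612.3, 225.1, 121.6]
tcp_rot: [3.141, 0.001, 0.085]
contact_force: [-0.5, 1.2, -2.2]
grip_width: 12.6
finger_force: 30.0
```

Call:
{"fn": "send_rows", "kwargs": {"offset": [[0.15,0.46,0],[0.298,0.919,0],[0.298,0.919,0.2],[0.298,0.919,0.27],[0.298,0.919,0.27],[0.298,0.919,0.27],[0.298,0.919,0.27]], "delta_rot": [[0,0,-0.01],[0,0,-0.0173],[0,0,-0.0173],[0,0,-0.0173],[0,0,-0.0173],[0,0,-0.0173],[0,0,-0.0173]]}}

```text
time: 31.52
tool_pos: [657.2, 122.6, 91.4]
tcp_rot: [3.141, -0.002, 0.199]
contact_force: [0.1, 0.6, -2.3]
grip_width: 13.2
finger_force: 30.0
```

Run:
```python
from h import *
o=get_obs();print(o['time'],o['tool_pos'],o['tcp_rot'],o['grip_width'])
im=optics.capture("wrist");cv2.imwrite("pics/w7.png",im[:,:,::-1][60:240,160:420])
```

```text
31.525 [657.21518517 122.58097547  91.40902184] [ 3.14134685e+00 -1.56045768e-03  1.99437733e-01] 13.226898938315763
```

View pics/w7.png

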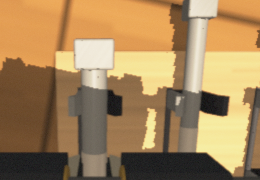

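Call:
{"fn": "send_rows", "kwargs": {"offset": [[0,0.012,0.12],[0,0.012,0.2],[0,0.012,0.29],[0,0.012,0.36],[0,0.012,0.43],[0,0.012,0.49],[0,0.012,0.54],[0,0.012,0.573]], "delta_rot": [[0,0,0],[0,0,0],[0,0,0],[0,0,0],[0,0,0],[0,0,0],[0,0,0],[0,0,0]]}}

```text
time: 32.58
tool_pos: [657.5, 121.9, 24.4]
tcp_rot: [-3.14, -0.002, 0.199]
contact_force: [-13.1, 3.7, 32.0]
grip_width: 13.0
finger_force: 30.0
```

Call:
{"fn": "send_rows", "kwargs": {"offset": [[0,0,0],[0,0,0]], "delta_rot": [[0,0,0],[0,0,0]]}}

```text
time: 32.83
tool_pos: [657.4, 121.9, 24.5]
tcp_rot: [-3.14, -0.002, 0.199]
contact_force: [-7.8, 3.5, 16.5]
grip_width: 13.0
finger_force: 30.0
```

Call:
{"fn": "send_rows", "kwargs": {"offset": [[0,0,0],[0,0,0],[0,0,0],[0,0,0],[0,0,0]], "delta_rot": [[0,0,0],[0,0,0],[0,0,0],[0,0,0],[0,0,0]], "grip": 0.4}}

```text
time: 33.45
tool_pos: [657.2, 120.2, 21.5]
tcp_rot: [3.142, 0.0, 0.198]
contact_force: [0.3, -0.2, -0.2]
grip_width: 36.3
finger_force: 0.0
```

Call:
{"fn": "send_rows", "kwargs": {"offset": [[0,0,-0.2],[0,0,-0.35],[0,0,-0.35]], "delta_rot": [[0,0,0],[0,0,0],[0,0,0]]}}

```text
time: 33.83
tool_pos: [658.4, 120.4, 65.7]
tcp_rot: [3.141, -0.004, 0.198]
contact_force: [-0.4, 1.3, 0.0]
grip_width: 36.4
finger_force: 0.0
```

Call:
{"fn": "send_rows", "kwargs": {"offset": [[0,0,0],[0,0,0],[0,0,0],[0,0,0],[0,0,0.1],[0,0,0.18],[0,0,0.24],[0,0,0.24]], "delta_rot": [[0,0,0],[0,0,0],[0,0,0],[0,0,0],[0,0,0],[0,0,0],[0,0,0],[0,0,0]], "grip": 0}}

```text
time: 34.83
tool_pos: [657.0, 120.3, 38.6]
tcp_rot: [3.141, -0.001, 0.199]
contact_force: [-11.0, -2.2, 25.9]
grip_width: 0.1
finger_force: 13.2
```

Call:
{"fn": "send_rows", "kwargs": {"offset": [[0,0,0],[0,0,0]], "delta_rot": [[0,0,0],[0,0,0]]}}

```text
time: 35.08
tool_pos: [657.0, 120.3, 38.6]
tcp_rot: [3.141, -0.001, 0.199]
contact_force: [-11.0, -2.2, 26.3]
grip_width: 0.7
finger_force: 13.1
```

All three bars are home. Now I check the label positions from above.

Call:
{"fn": "send_rows", "kwargs": {"offset": [[0,0,-0.3],[0,0,-0.6],[0,0,-1],[0,0,-1]], "delta_rot": [[0,0,0],[0,0,0],[0,0,0],[0,0,0]], "grip": 0.8}}

```text
time: 35.58
tool_pos: [659.4, 120.6, 159.1]
tcp_rot: [3.14, -0.008, 0.198]
contact_force: [0.0, -1.1, 0.4]
grip_width: 35.8
finger_force: 0.0
```

Call:
{"fn": "send_rows", "kwargs": {"offset": [[-0.3,0.25,-0.4],[-0.585,0.49,-0.85],[-0.585,0.49,-0.85],[-0.585,0.49,-0.85],[-0.585,0.49,-0.85]], "delta_rot": [[0,0,0],[0,0,0],[0,0,0],[0,0,0],[0,0,0]]}}

```text
time: 36.2
tool_pos: [599.6, 49.6, 254.6]
tcp_rot: [-3.141, 0.003, 0.199]
contact_force: [0.2, -0.9, -0.5]
grip_width: 73.5
finger_force: 0.0
```

Run:
```python
from h import *
o=get_obs();print(o['time'],o['tool_pos'],o['tcp_rot'],o['grip_width'])
im=seated("bar_long");
for n in ("bar_mid","bar_short"):
    c=optics.get_calibration("wrist")
    for r in finder.silhouettes(n,"wrist")[:3]:
        m,e=axis(r['region']);P=to_plane(c,e,32);print(n,r['confidence'],P.mean(0).round(1),np.linalg.norm(P[1]-P[0]).round(),np.degrees(np.arctan2(*(P[1]-P[0])[1::-1])).round(1))
    for r in finder.pinpoint(n,"wrist")[:4]: print(n,round(float(r['confidence']),2),to_plane(c,[r['uv']],32)[0].round(1))
for n in("scanner","beam"):
    for r in finder.pinpoint(n,"wrist")[:4]: print(n,round(float(r['confidence']),2),np.round(r['uv']),to_plane(c,[r['uv']],14 if n=="beam" else 0)[0].round(1))
cv2.imwrite("pics/w8.png",im[:,:,::-1])
# labels: white blobs on board
```

```text
36.2 [599.61870765  49.56294806 254.60636311] [-3.14056604  0.00338295  0.1990134 ] 73.54429709858753
wrist bar_long 0.82 [267. 109.] [673.3  47.4  32. ] len 222.0 ang -168.0 rgb [170. 159. 140.]
0.84 [271.6 114.2] [676.3  41.8  32. ]
0.71 [323.4 117.1] [686.1 -25.9  32. ]
bar_mid 0.93 [687.  -24.5  32. ] 189.0 -169.1
bar_mid 0.86 [692.  -25.4  32. ]
bar_mid 0.5 [735.5 251.1  32. ]
bar_short 0.59 [660.2 122.4  32. ] 154.0 -168.7
bar_short 0.95 [657.5 117.7  32. ]
scanner 0.64 [256. 238.] [487.6  23.    0. ]
beam 0.77 [219. 238.] [482.1  81.5  14. ]
```

View pics/w8.png

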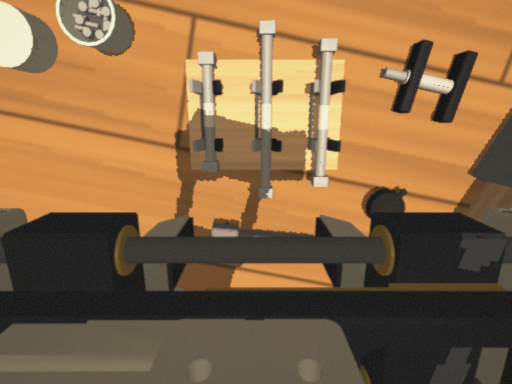

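Call:
{"fn": "send_rows", "kwargs": {"offset": [[-0.2,0,0],[-0.4,0,0],[-0.6,0,0],[-0.8,0,0],[-1,0,0],[-1,0,0.2],[-1,0,0.2],[-1,0,0.2]], "delta_rot": [[0,0,-0.029],[0,0,-0.058],[0,0,-0.087],[0,0,-0.116],[0,0,-0.145],[0,0,-0.174],[0,0,-0.203],[0,0,-0.223]]}}

```text
time: 37.65
tool_pos: [482.2, 25.2, 232.9]
tcp_rot: [-3.142, 0.0, 1.604]
contact_force: [-0.4, -0.1, 0.2]
grip_width: 73.3
finger_force: 0.0
```

Call:
{"fn": "send_rows", "kwargs": {"offset": [[0,0,0],[0,0,0]], "delta_rot": [[0,0,0],[0,0,0]]}}

```text
time: 37.9
tool_pos: [482.4, 25.2, 233.1]
tcp_rot: [3.141, 0.0, 1.597]
contact_force: [-0.5, -0.4, -1.6]
grip_width: 73.4
finger_force: 0.0
```

Run:
```python
from h import *
o=get_obs();print(o['time'],o['tool_pos'],o['tcp_rot'],o['grip_width'])
for cam in("wrist","top"):
    c=optics.get_calibration(cam);im=optics.capture(cam)
    if cam=="wrist":cv2.imwrite("pics/w9.png",im[:,:,::-1])
    for n in("scanner","beam"):
        for r in finder.pinpoint(n,cam)[:2]: print(n,round(float(r['confidence']),2),np.round(r['uv']),to_plane(c,[r['uv']],14 if n=="beam" else 0)[0].round(1))
    for r in finder.silhouettes("scanner",cam)[:2]:
        m,e=axis(r['region']);P=to_plane(c,e,30);print(r['confidence'],m.round(),P.mean(0).round(1),np.linalg.norm(P[1]-P[0]).round(),np.degrees(np.arctan2(*(P[1]-P[0])[1::-1])).round(1))
```

```text
37.9 [482.37204167  25.23074142 233.0658665 ] [3.14127084e+00 9.49714802e-05 1.59704500e+00] 73.4162910315823
scanner 0.95 [253. 170.] [481.9  22.2   0. ]
scanner 0.34 [158.  84.] [353.9 134.    0. ]
beam 0.86 [251. 124.] [477.9  86.3  14. ]
0.66 [256. 178.] [487.1  13.7  30. ] 157.0 -83.3
scanner 0.66 [268. 191.] [499.9  25.    0. ]
beam 0.71 [248. 196.] [480.8  86.9  14. ]
0.43 [272. 196.] [480.3  11.9  30. ] 129.0 89.7
0.37 [325. 164.] [ 578.7 -148.3   30. ] 52.0 178.7
```

View pics/w9.png

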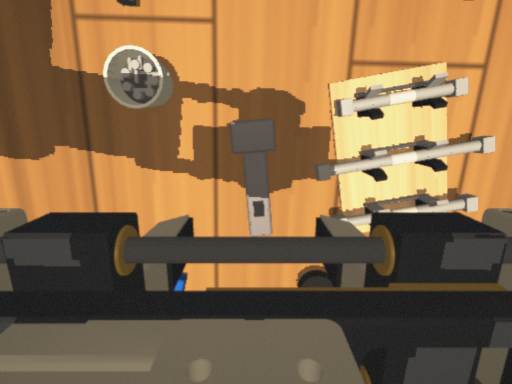

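Run:
```python
from h import *
c=optics.get_calibration("wrist");im=cv2.imread("pics/w9.png")
f=lambda u,z:to_plane(c,[u],z)[0]
nose=(f((230.5,123.5),38)+f((272.5,119.5),38))/2; tail=(f((249.5,236),26)+f((271.5,234),26))/2
hl=f((244,155),26);hr=f((268,153),26)
print(nose,tail,np.linalg.norm(nose-tail),(hl+hr)/2,np.linalg.norm(hl-hr))
d=(nose-tail)[:2];d/=np.linalg.norm(d);print('yaw',np.arctan2(d[1],d[0]),'origin',nose[:2]-68*d,tail[:2]+92*d)
o=((nose[:2]-68*d)+(tail[:2]+92*d))/2
for z in (3,):print(rel([*o,z],down(np.arctan2(d[1],d[0]))))
```

```text
[478.53323569  89.30117423  38.        ] [495.13485434 -65.07147323  26.        ] 155.72581040516133 [485.41733961  48.26994931  26.        ] 31.433164860751475
yaw 1.677927078468374 origin [485.80420001  21.6910191 ] [485.29766731  26.4010896 ]
(array([-0.0104,  0.0266,  1.9161]), array([ 0.    ,  0.    , -0.0125]))
```

Call:
{"fn": "send_rows", "kwargs": {"offset": [[-0.01,0.027,0.4],[-0.01,0.027,0.9],[-0.01,0.027,0.955],[-0.01,0.027,0.955]], "delta_rot": [[0,0,-0.0128],[0,0,-0.0128],[0,0,-0.0128],[0,0,-0.0128]]}}

```text
time: 38.8
tool_pos: [486.4, 24.1, 119.4]
tcp_rot: [3.141, 0.0, 1.68]
contact_force: [-0.4, 0.4, 0.1]
grip_width: 73.3
finger_force: 0.0
```

Call:
{"fn": "send_rows", "kwargs": {"offset": [[0,0,0.4],[0,0,0.7],[0,0,0.955],[0,0,0.955],[0,0,0.955]], "delta_rot": [[0,0,0],[0,0,0],[0,0,0],[0,0,0],[0,0,0]]}}

```text
time: 39.42
tool_pos: [487.5, 23.9, 5.9]
tcp_rot: [3.138, 0.001, 1.68]
contact_force: [0.0, 0.8, 0.3]
grip_width: 73.3
finger_force: 0.0
```

Call:
{"fn": "send_rows", "kwargs": {"offset": [[0,0,0],[0,0,0],[0,0,0],[0,0,0],[0,0,0],[0,0,0],[0,0,0]], "delta_rot": [[0,0,0],[0,0,0],[0,0,0],[0,0,0],[0,0,0],[0,0,0],[0,0,0]], "grip": 0}}

```text
time: 40.3
tool_pos: [485.4, 24.1, 3.7]
tcp_rot: [-3.141, 0.0, 1.68]
contact_force: [0.0, -0.4, 2.0]
grip_width: 31.8
finger_force: 30.0
```

Call:
{"fn": "send_rows", "kwargs": {"offset": [[0,0,-0.2],[0,0,-0.5],[0,0,-1],[0,0,-1]], "delta_rot": [[0,0,0],[0,0,0],[0,0,0],[0,0,0]]}}

```text
time: 40.8
tool_pos: [488.3, 23.9, 127.5]
tcp_rot: [3.133, 0.002, 1.68]
contact_force: [-0.2, -0.4, -2.1]
grip_width: 31.8
finger_force: 30.0
```

Scanner is gripped (31.8 mm). Moving to the scan pose for bar_long.

Call:
{"fn": "send_rows", "kwargs": {"offset": [[-0.25,0.42,0],[-0.502,0.833,0],[-0.502,0.833,0]], "delta_rot": [[0,0,0],[0,0,0],[0,0,0]]}}

```text
time: 41.18
tool_pos: [593.6, -26.7, 121.3]
tcp_rot: [-3.141, 0.0, 1.678]
contact_force: [-0.7, 0.8, -1.8]
grip_width: 31.9
finger_force: 30.0
```

Call:
{"fn": "send_rows", "kwargs": {"offset": [[-0.25,0.42,0],[-0.502,0.833,0],[-0.502,0.833,0.1],[-0.502,0.833,0.2],[-0.502,0.833,0.317],[-0.502,0.833,0.317],[-0.502,0.833,0.317]], "delta_rot": [[0,0,-0.0143],[0,0,-0.0143],[0,0,-0.0143],[0,0,-0.0143],[0,0,-0.0143],[0,0,-0.0143],[0,0,-0.0143]]}}

```text
time: 42.05
tool_pos: [697.4, -73.5, 86.4]
tcp_rot: [3.141, 0.0, 1.77]
contact_force: [0.1, 0.2, -1.1]
grip_width: 32.3
finger_force: 30.0
```

Run:
```python
from h import *
o=get_obs();print(o['time'],o['tool_pos'],o['tcp_rot'],o['grip_width'])
c=optics.get_calibration("wrist");im=optics.capture("wrist");cv2.imwrite("pics/w10.png",im[:,:,::-1])
s=optics.capture("scene");cv2.imwrite("pics/s10.png",cv2.resize(s[:,:,::-1][190:290,190:340],None,fx=4,fy=4,interpolation=2))
R0=R.from_euler('xyz',o['tcp_rot']);w=o['tool_pos']+R0.apply([60,0,3.7-14]);d=R0.apply([1,0,1])/2**.5
print(w,w+d*90)
print(project(c,[[673,47.5,32]]))
for n,z in(("beam",96),("bar_long",32)):
    for r in finder.pinpoint(n,"wrist")[:3]: print(n,round(float(r['confidence']),2),np.round(r['uv']),to_plane(c,[r['uv']],z)[0].round(1))
```

```text
42.05 [697.36818362 -73.54870354  86.36534523] [3.14097062e+00 3.20205237e-04 1.77018104e+00] 32.2922953889729
[685.47727468 -14.73542493  96.6461304 ] [672.91525308  47.63126104  32.98615793]
[[252.61971365  32.93450761]]
beam 0.92 [255. 132.] [686.9 -14.8  96. ]
bar_long 0.56 [254.  33.] [673.8  47.8  32. ]
```

View pics/w10.png

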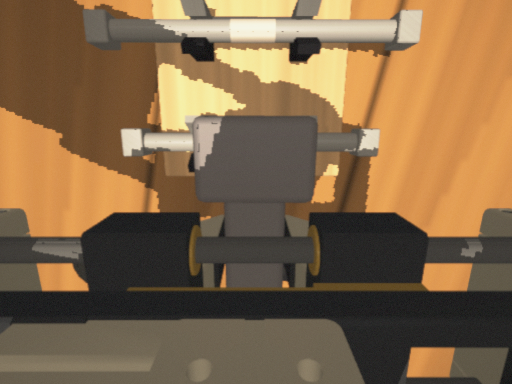

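The wrist view shows the bar_long label at (254,33), straight ahead of the head at (255,132), and the computed line of sight passes within 1 mm. Holding for the scan, then checking the grip.

Call:
{"fn": "send_rows", "kwargs": {"offset": [[0,0,0],[0,0,0],[0,0,0],[0,0,0],[0,0,0],[0,0,0],[0,0,0],[0,0,0]], "delta_rot": [[0,0,0],[0,0,0],[0,0,0],[0,0,0],[0,0,0],[0,0,0],[0,0,0],[0,0,0]]}}

```text
time: 43.25
tool_pos: [697.4, -73.9, 85.7]
tcp_rot: [-3.142, 0.0, 1.77]
contact_force: [1.0, -0.7, -1.4]
grip_width: 31.6
finger_force: 30.0
```

Call:
{"fn": "send_rows", "kwargs": {"offset": [[0,0,0],[0,0,0],[0,0,0],[0,0,0],[0,0,0],[0,0,0],[0,0,0],[0,0,0]], "delta_rot": [[0,0,0],[0,0,0],[0,0,0],[0,0,0],[0,0,0],[0,0,0],[0,0,0],[0,0,0]]}}

```text
time: 44.25
tool_pos: [697.4, -73.9, 85.7]
tcp_rot: [-3.142, 0.0, 1.77]
contact_force: [0.0, -0.4, -1.2]
grip_width: 31.6
finger_force: 30.0
```

Call:
{"fn": "send_rows", "kwargs": {"offset": [[0,0,0],[0,0,0],[0,0,0]], "delta_rot": [[0,0,0],[0,0,0],[0,0,0]]}}

```text
time: 44.62
tool_pos: [697.4, -73.9, 85.7]
tcp_rot: [-3.142, 0.0, 1.77]
contact_force: [1.8, 0.6, -0.7]
grip_width: 32.0
finger_force: 30.0
```

Call:
{"fn": "send_rows", "kwargs": {"offset": [[-0.3,0,0],[-0.615,0,0],[-0.615,0,0],[-0.615,0,0],[-0.615,0,0]], "delta_rot": [[0,0,0],[0,0,0],[0,0,0],[0,0,0],[0,0,0]]}}

```text
time: 45.25
tool_pos: [712.0, -145.0, 85.8]
tcp_rot: [-3.141, -0.0, 1.771]
contact_force: [0.2, 0.2, -1.4]
grip_width: 31.6
finger_force: 30.0
```

```bash
cat >> h.py <<'E'
def scan(name,lab):
    o=get_obs();print(o['time'],o['tool_pos'],o['tcp_rot'],o['grip_width'])
    c=optics.get_calibration("wrist");im=optics.capture("wrist")
    R0=R.from_euler('xyz',o['tcp_rot']);w=o['tool_pos']+R0.apply([60,0,3.7-14]);d=R0.apply([1,0,1])/2**.5
    print('window',w,'at bar',w+d*90,'label px',project(c,[lab]))
    for n,z in(("beam",96),(name,32)):
        for r in finder.pinpoint(n,"wrist")[:3]: print(n,round(float(r['confidence']),2),np.round(r['uv']),to_plane(c,[r['uv']],z)[0].round(1))
    for r in finder.silhouettes(name,"wrist")[:2]:
        m,e=axis(r['region']);P=to_plane(c,e,32);print(round(float(r['confidence']),2),P.mean(0).round(1),np.linalg.norm(P[1]-P[0]).round())
    return im
E
python3 -c "
from h import *
scan('bar_mid',[687.5,-25,32])"
```

```text
45.25 [ 711.97343605 -145.02104626   85.7621531 ] [-3.14145469e+00 -3.12178255e-04  1.77097375e+00] 31.566228606323637
window [700.04487585 -86.22203895  96.08088319] at bar [687.37801681 -23.83550673  32.46114349] label px [[252.42028563  34.34523157]]
beam 0.74 [256. 129.] [701.9 -84.7  96. ]
bar_mid 0.69 [249.  33.] [685.2 -24.4  32. ]
bar_mid 0.38 [299. 223.] [ 751.6 -152.    32. ]
0.66 [685.5 -24.6  32. ] 195.0
```

Call:
{"fn": "send_rows", "kwargs": {"offset": [[0,0,0],[0,0,0],[0,0,0],[0,0,0],[0,0,0],[0,0,0],[0,0,0],[0,0,0]], "delta_rot": [[0,0,0],[0,0,0],[0,0,0],[0,0,0],[0,0,0],[0,0,0],[0,0,0],[0,0,0]]}}

```text
time: 46.45
tool_pos: [712.0, -146.2, 85.7]
tcp_rot: [-3.142, 0.0, 1.77]
contact_force: [0.1, 0.5, -0.7]
grip_width: 31.6
finger_force: 30.0
```

Call:
{"fn": "send_rows", "kwargs": {"offset": [[0,0,0],[0,0,0],[0,0,0],[0,0,0],[0,0,0],[0,0,0],[0,0,0],[0,0,0]], "delta_rot": [[0,0,0],[0,0,0],[0,0,0],[0,0,0],[0,0,0],[0,0,0],[0,0,0],[0,0,0]]}}

```text
time: 47.45
tool_pos: [712.0, -146.2, 85.7]
tcp_rot: [-3.142, 0.0, 1.77]
contact_force: [-0.3, -0.4, -0.7]
grip_width: 31.8
finger_force: 30.0
```

Call:
{"fn": "send_rows", "kwargs": {"offset": [[0,0,0],[0,0,0],[0,0,0]], "delta_rot": [[0,0,0],[0,0,0],[0,0,0]]}}

```text
time: 47.82
tool_pos: [712.0, -146.2, 85.7]
tcp_rot: [3.142, 0.0, 1.77]
contact_force: [-0.2, -0.0, -1.9]
grip_width: 32.0
finger_force: 30.0
```

Call:
{"fn": "send_rows", "kwargs": {"offset": [[0.3,0,0],[0.619,0,0],[0.619,0,0]], "delta_rot": [[0,0,0],[0,0,0],[0,0,0]]}}

```text
time: 48.2
tool_pos: [696.9, -70.3, 85.9]
tcp_rot: [-3.141, -0.001, 1.773]
contact_force: [0.1, -0.4, -1.2]
grip_width: 31.8
finger_force: 30.0
```

Call:
{"fn": "send_rows", "kwargs": {"offset": [[0.3,0,0],[0.619,0,0],[0.619,0,0],[0.619,0,0],[0.619,0,0]], "delta_rot": [[0,0,0],[0,0,0],[0,0,0],[0,0,0],[0,0,0]]}}

```text
time: 48.82
tool_pos: [683.0, -2.0, 85.7]
tcp_rot: [3.141, 0.001, 1.768]
contact_force: [0.1, -0.8, -2.4]
grip_width: 31.9
finger_force: 30.0
```

```bash
python3 -c "
from h import *
scan('bar_short',[659,121,32])"
```

```text
48.825 [682.9656006   -1.99213831  85.69948377] [3.14134930e+00 5.17716431e-04 1.76847591e+00] 31.863335735930193
window [671.17841892  56.84408621  95.9684191 ] at bar [658.70159821 119.21503844  32.29587194] label px [[253.4770443   29.63592528]]
bar_short 0.83 [258.  29.] [661.8 122.   32. ]
0.65 [659. 123.  32.] 158.0
```

Call:
{"fn": "send_rows", "kwargs": {"offset": [[0,0,0],[0,0,0],[0,0,0],[0,0,0],[0,0,0],[0,0,0],[0,0,0],[0,0,0]], "delta_rot": [[0,0,0],[0,0,0],[0,0,0],[0,0,0],[0,0,0],[0,0,0],[0,0,0],[0,0,0]]}}

```text
time: 50.02
tool_pos: [682.7, -0.6, 85.7]
tcp_rot: [3.142, 0.0, 1.77]
contact_force: [0.7, 0.1, -2.3]
grip_width: 32.1
finger_force: 30.0
```

Call:
{"fn": "send_rows", "kwargs": {"offset": [[0,0,0],[0,0,0],[0,0,0],[0,0,0],[0,0,0],[0,0,0],[0,0,0],[0,0,0]], "delta_rot": [[0,0,0],[0,0,0],[0,0,0],[0,0,0],[0,0,0],[0,0,0],[0,0,0],[0,0,0]]}}

```text
time: 51.02
tool_pos: [682.6, -0.5, 85.7]
tcp_rot: [-3.142, 0.0, 1.77]
contact_force: [-0.3, -0.1, -1.1]
grip_width: 31.9
finger_force: 30.0
```

Call:
{"fn": "send_rows", "kwargs": {"offset": [[0,0,0],[0,0,0],[0,0,0],[0,0,-0.3],[0,0,-0.7],[0,0,-0.7]], "delta_rot": [[0,0,0],[0,0,0],[0,0,0],[0,0,0],[0,0,0],[0,0,0]]}}

```text
time: 51.78
tool_pos: [685.0, -0.8, 174.9]
tcp_rot: [3.133, 0.003, 1.77]
contact_force: [-0.6, 0.1, -0.9]
grip_width: 31.8
finger_force: 30.0
```

Run:
```python
from h import *
c=optics.get_calibration("top");im=optics.capture("top")
cv2.imwrite("pics/t11.png",cv2.resize(im[:,:,::-1][40:240,330:490],None,fx=3.7,fy=3,interpolation=2))
for n,z in(("drawer_front",22),("drawer_handle",57)):
    for cam in("top","scene"):
        if n=="drawer_front":optics.capture(cam)
        cc=optics.get_calibration(cam)
        for r in finder.pinpoint(n,cam)[:2]: print(cam,n,round(float(r['confidence']),2),np.round(r['uv']),to_plane(cc,[r['uv']],z)[0].round(1))
```

```text
top drawer_front 0.81 [393. 198.] [ 472.4 -355.7   22. ]
top drawer_front 0.29 [192. 112.] [742.2 259.2  22. ]
scene drawer_front 0.55 [137. 207.] [ 482.5 -366.6   22. ]
top drawer_handle 0.61 [393. 218.] [ 410.4 -343.8   57. ]
scene drawer_handle 0.7 [144. 187.] [ 412.8 -342.4   57. ]
```

View pics/t11.png

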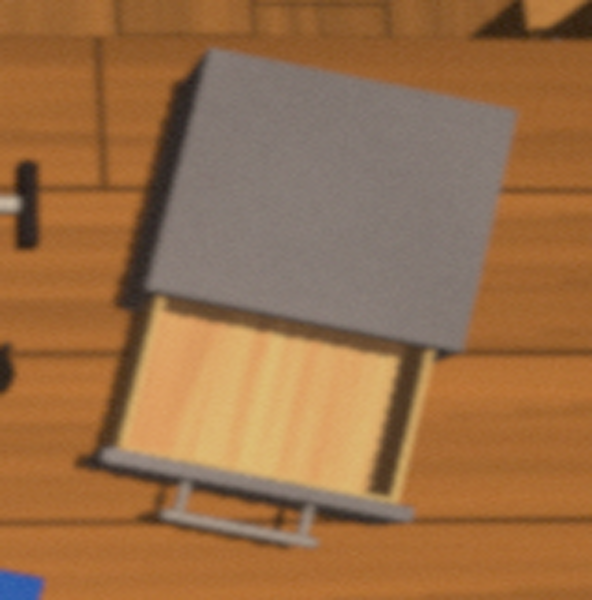

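Run:
```python
from h import *
c=optics.get_calibration("top")
f=lambda x,y,z:to_plane(c,[(330+x/3.7,40+y/3)],z)[0][:2]
C=[f(*p,95) for p in((210,48),(518,110),(460,352),(148,290))]
F=[f(*p,74) for p in((104,455),(412,517))];H=[f(*p,57) for p in((163,515),(315,545))]
I=[f(*p,74) for p in((118,445),(398,497))]
for a in(C,F,H,I):print(np.round(a,1).tolist())
s=lambda a,b:(np.linalg.norm(a-b).round(1),np.degrees(np.arctan2(*(b-a)[::-1])).round(1))
print(s(C[3],C[0]),s(C[2],C[1]),s(C[1],C[0]),s(C[2],C[3]),s(F[1],F[0]),s(H[1],H[0]))
d=((C[0]-C[3])+(C[1]-C[2]));d/=np.linalg.norm(d);n=np.array([-d[1],d[0]])
cf=(C[2]+C[3])/2;cc=np.mean(C,0);print('axis',d,np.degrees(np.arctan2(d[1],d[0])),'chestfront',cf,'centre',cc)
for nm,p in(("F",np.mean(F,0)),("H",np.mean(H,0)),("I",np.mean(I,0))):print(nm,p,'along from chest front',(p-cc)@d+135,'lat',(p-cc)@n)
```

```text
[[894.8, -333.5], [832.4, -585.8], [585.1, -521.5], [646.7, -272.8]]
[[487.3, -237.3], [425.0, -482.6]]
[[429.6, -286.7], [399.1, -408.6]]
[[497.0, -248.7], [444.7, -472.1]]
(np.float64(255.4), np.float64(-13.7)) (np.float64(255.5), np.float64(-14.6)) (np.float64(259.9), np.float64(76.1)) (np.float64(256.2), np.float64(76.1)) (np.float64(253.1), np.float64(75.8)) (np.float64(125.7), np.float64(76.0))
axis [ 0.96969141 -0.24433292] -14.142414542937448 chestfront [ 615.90717574 -397.19486295] centre [ 739.75887679 -428.40174687]
F [ 456.15145791 -359.92027111] along from chest front -156.7439559105852 lat -2.888728854697159
H [ 414.3393605  -347.66274416] along from chest front -200.28370480787822 lat -1.2187819550564596
I [ 470.89717843 -360.40811029] along from chest front -142.3259622508785 lat 0.24108256834662
```

The crop shows the drawer open about 150 mm, axis at −14°, front point at about (471,−361), with the floor clear. That was my 14th picture, so I'll work from numbers from here. Carrying the scanner over the drawer.

Call:
{"fn": "send_rows", "kwargs": {"offset": [[-0.45,-0.315,0],[-0.898,-0.63,0],[-0.898,-0.63,0]], "delta_rot": [[0,0,0],[0,0,0],[0,0,0]]}}

```text
time: 52.5
tool_pos: [628.1, -125.0, 169.1]
tcp_rot: [-3.14, 0.0, 1.765]
contact_force: [-0.4, 1.1, -1.8]
grip_width: 31.7
finger_force: 30.0
```

Call:
{"fn": "send_rows", "kwargs": {"offset": [[-0.45,-0.315,0],[-0.898,-0.63,0],[-0.898,-0.63,0]], "delta_rot": [[0,0,0],[0,0,0],[0,0,0]]}}

```text
time: 52.88
tool_pos: [575.7, -244.8, 169.2]
tcp_rot: [-3.141, 0.0, 1.765]
contact_force: [0.5, 0.4, -1.1]
grip_width: 32.0
finger_force: 30.0
```

Call:
{"fn": "send_rows", "kwargs": {"offset": [[-0.45,-0.315,0],[-0.898,-0.63,0],[-0.898,-0.63,0],[-0.898,-0.63,0],[-0.898,-0.63,0]], "delta_rot": [[0,0,0.025],[0,0,0.05],[0,0,0.071],[0,0,0.071],[0,0,0.071]]}}

```text
time: 53.5
tool_pos: [525.1, -360.8, 169.4]
tcp_rot: [-3.141, -0.001, 1.328]
contact_force: [-0.6, -0.3, -1.1]
grip_width: 31.7
finger_force: 30.0
```

Run:
```python
from h import *
o=get_obs();print(o['time'],o['tool_pos'],o['tcp_rot'],o['grip_width'])
c=optics.get_calibration("wrist");im=optics.capture("wrist")
for n,z in(("drawer_front",22),("drawer_handle",57),("scanner",o['tool_pos'][2]-3.7)):
    for r in finder.pinpoint(n,"wrist")[:2]: print(n,round(float(r['confidence']),2),np.round(r['uv']),to_plane(c,[r['uv']],z)[0].round(1))
for r in finder.silhouettes("drawer_front","wrist")[:2]:print(r['confidence'],r['box'])
for r in finder.silhouettes("bar_short","top")[:2]:print(r['confidence'],r['box'])
# front wall: projected expected inner corners
d=np.array([.970,-.244]);n=np.array([.244,.970]);p=np.array([471,-361])
print(project(c,[[*(p+a*d+b*n),74] for a,b in((0,0),(0,60),(0,109),(145,60))]).round())
```

```text
53.5 [ 525.12499029 -360.774395    169.44053117] [-3.14126617e+00 -6.64881088e-04  1.32797922e+00] 31.685050683158742
drawer_front 0.79 [208. 191.] [ 473.1 -359.4   22. ]
drawer_handle 0.77 [143. 200.] [ 414.2 -346.1   57. ]
scanner 0.72 [252. 231.] [ 524.5 -361.4  165.7]
0.67 [136.7, 57.6, 375.8, 287.9]
0.66 [72.7, 235.6, 113.7, 262.4]
0.47 [155.3, 277.6, 186.1, 303.9]
[[198. 206.]
 [195. 142.]
 [192.  84.]
 [356. 143.]]
```

Call:
{"fn": "send_rows", "kwargs": {"offset": [[0,0,0.25],[0,0,0.5],[0,0,0.57],[0,0,0.57]], "delta_rot": [[0,0,0],[0,0,0],[0,0,0],[0,0,0]]}}

```text
time: 54.3
tool_pos: [524.4, -362.3, 101.4]
tcp_rot: [-3.141, -0.0, 1.324]
contact_force: [0.1, -0.1, -1.4]
grip_width: 31.7
finger_force: 30.0
```

Call:
{"fn": "send_rows", "kwargs": {"offset": [[0,0,0.15],[0,0,0.3],[0,0,0.45],[0,0,0.57],[0,0,0.57],[0,0,0.57]], "delta_rot": [[0,0,0],[0,0,0],[0,0,0],[0,0,0],[0,0,0],[0,0,0]]}}

```text
time: 55.05
tool_pos: [524.6, -362.6, 33.3]
tcp_rot: [3.141, 0.0, 1.324]
contact_force: [0.4, -0.3, -1.7]
grip_width: 31.9
finger_force: 30.0
```

Call:
{"fn": "send_rows", "kwargs": {"offset": [[0,0,0.03],[0,0,0.03],[0,0,0.03],[0,0,0.03],[0,0,0.03],[0,0,0.03]], "delta_rot": [[0,0,0],[0,0,0],[0,0,0],[0,0,0],[0,0,0],[0,0,0]], "grip": 0.48}}

```text
time: 55.8
tool_pos: [524.3, -362.3, 29.4]
tcp_rot: [3.142, 0.0, 1.324]
contact_force: [0.3, 0.4, -0.0]
grip_width: 44.0
finger_force: 0.0
```

Call:
{"fn": "send_rows", "kwargs": {"offset": [[0,0,-0.15],[0,0,-0.3],[0,0,-0.6],[0,0,-1],[0,0,-1]], "delta_rot": [[0,0,0],[0,0,0],[0,0,0],[0,0,0],[0,0,0]]}}

```text
time: 56.42
tool_pos: [526.4, -364.1, 155.8]
tcp_rot: [3.132, 0.005, 1.324]
contact_force: [-0.9, -0.1, -1.2]
grip_width: 44.1
finger_force: 0.0
```

Run:
```python
from h import *
o=get_obs();print(o['time'],o['tool_pos'],o['tcp_rot'],o['grip_width'])
c=optics.get_calibration("wrist");im=optics.capture("wrist")
for n,z in(("scanner",22),("beam",36),("drawer_front",22),("drawer_handle",57)):
    for r in finder.pinpoint(n,"wrist")[:1]: print(n,round(float(r['confidence']),2),np.round(r['uv']),to_plane(c,[r['uv']],z)[0].round(1))
```

```text
56.425 [ 526.37267957 -364.10113725  155.77043369] [3.13188269 0.00507606 1.32377674] 44.10981425986893
scanner 0.83 [248. 183.] [ 521.9 -362.5   22. ]
beam 0.77 [250. 126.] [ 539.2 -305.6   36. ]
drawer_handle 0.78 [135. 201.] [ 415.7 -345.6   57. ]
```

The scanner lies in the drawer at x ≈ 50 mm. Now I go around in front of the handle and push.

Call:
{"fn": "send_rows", "kwargs": {"offset": [[-0.025,-0.35,0],[-0.0475,-0.647,0],[-0.0475,-0.647,0]], "delta_rot": [[0,0,0],[0,0,0],[0,0,0]], "grip": 0}}

```text
time: 57.05
tool_pos: [445.4, -348.1, 148.5]
tcp_rot: [-3.139, -0.002, 1.322]
contact_force: [0.3, -0.3, 0.8]
grip_width: 18.6
finger_force: 0.0
```

Call:
{"fn": "send_rows", "kwargs": {"offset": [[-0.025,-0.35,0],[-0.0475,-0.647,0],[-0.0475,-0.647,0],[-0.0475,-0.647,0]], "delta_rot": [[0,0,0],[0,0,0],[0,0,0],[0,0,0]]}}

```text
time: 57.55
tool_pos: [372.0, -336.0, 149.3]
tcp_rot: [3.141, 0.0, 1.324]
contact_force: [0.1, 0.3, 0.1]
grip_width: 0.5
finger_force: 0.0
```

Call:
{"fn": "send_rows", "kwargs": {"offset": [[0,0,0.4],[0,0,0.8],[0,0,0.9],[0,0,0.9],[0,0,0.9]], "delta_rot": [[0,0,0],[0,0,0],[0,0,0],[0,0,0],[0,0,0]]}}

```text
time: 58.18
tool_pos: [372.0, -336.4, 42.8]
tcp_rot: [3.139, 0.002, 1.324]
contact_force: [0.3, 0.3, 0.4]
grip_width: 0.2
finger_force: 0.0
```

Call:
{"fn": "send_rows", "kwargs": {"offset": [[0,0.1,0],[0,0.2,0],[0,0.3,0],[0,0.4,0],[0,0.5,0],[0,0.6,0],[0,0.7,0],[0,0.8,0]], "delta_rot": [[0,0,0],[0,0,0],[0,0,0],[0,0,0],[0,0,0],[0,0,0],[0,0,0],[0,0,0]]}}

```text
time: 59.18
tool_pos: [464.7, -359.0, 41.2]
tcp_rot: [-3.141, -0.0, 1.324]
contact_force: [-1.4, 0.7, 1.7]
grip_width: 0.4
finger_force: 0.7
```

Call:
{"fn": "send_rows", "kwargs": {"offset": [[0,0.07,0],[0,0.14,0],[0,0.21,0],[0,0.28,0],[0,0.35,0],[0,0.42,0],[0,0.48,0],[0,0.48,0]], "delta_rot": [[0,0,0],[0,0,0],[0,0,0],[0,0,0],[0,0,0],[0,0,0],[0,0,0],[0,0,0]]}}

```text
time: 60.18
tool_pos: [520.6, -373.4, 41.4]
tcp_rot: [3.14, 0.001, 1.324]
contact_force: [-1.0, 0.3, 0.5]
grip_width: 0.1
finger_force: 0.0
```

Call:
{"fn": "send_rows", "kwargs": {"offset": [[0,0.03,0],[0,0.06,0],[0,0.09,0],[0,0.12,0],[0,0.12,0]], "delta_rot": [[0,0,0],[0,0,0],[0,0,0],[0,0,0],[0,0,0]]}}

```text
time: 60.8
tool_pos: [534.3, -376.6, 41.4]
tcp_rot: [3.141, 0.0, 1.324]
contact_force: [0.4, 0.0, 0.8]
grip_width: 0.6
finger_force: 0.0
```

Call:
{"fn": "send_rows", "kwargs": {"offset": [[0,0.02,0],[0,0.04,0],[0,0.06,0],[0,0.06,0]], "delta_rot": [[0,0,0],[0,0,0],[0,0,0],[0,0,0]]}}

```text
time: 61.3
tool_pos: [541.2, -378.3, 41.4]
tcp_rot: [3.141, 0.0, 1.324]
contact_force: [0.1, -0.1, 0.1]
grip_width: 0.3
finger_force: 0.0
```

Call:
{"fn": "send_rows", "kwargs": {"offset": [[0,0.02,0],[0,0.04,0],[0,0.06,0],[0,0.06,0]], "delta_rot": [[0,0,0],[0,0,0],[0,0,0],[0,0,0]]}}

```text
time: 61.8
tool_pos: [547.0, -379.8, 41.3]
tcp_rot: [-3.139, -0.0, 1.324]
contact_force: [-4.4, 1.9, 3.7]
grip_width: 0.3
finger_force: 2.5
```

Run:
```python
from h import *
o=get_obs();print(o['time'],o['tool_pos'],o['contact_force'])
for cam in("top","scene","wrist"):
    c=optics.get_calibration(cam);im=optics.capture(cam)
    for r in finder.pinpoint("drawer_handle",cam)[:2]: print(cam,round(float(r['confidence']),2),np.round(r['uv']),to_plane(c,[r['uv']],57)[0].round(1))
```

```text
61.8 [ 546.98979049 -379.79874994   41.28230806] [-4.42500268  1.85181937  3.65897243]
top 0.81 [403. 166.] [ 567.4 -379.1   57. ]
scene 0.5 [124. 219.] [ 562.5 -399.9   57. ]
```

Call:
{"fn": "send_rows", "kwargs": {"offset": [[0,0.02,0],[0,0.04,0],[0,0.06,0],[0,0.06,0]], "delta_rot": [[0,0,0],[0,0,0],[0,0,0],[0,0,0]]}}

```text
time: 62.6
tool_pos: [547.2, -379.8, 41.4]
tcp_rot: [-3.124, -0.003, 1.324]
contact_force: [-31.4, 8.5, 19.5]
grip_width: -0.1
finger_force: 17.0
```

The drawer has stalled against its stop, so it is shut. Backing off and doing a last check of the bars.

Call:
{"fn": "send_rows", "kwargs": {"offset": [[0,-0.1,0],[0,-0.4,0],[0,-0.7,0],[0,-0.7,-0.4],[0,-0.7,-0.9],[0,-0.7,-0.9],[0,-0.7,-0.9]], "delta_rot": [[0,0,0],[0,0,0],[0,0,0],[0,0,0],[0,0,0],[0,0,0],[0,0,0]]}}

```text
time: 63.48
tool_pos: [473.4, -361.2, 149.2]
tcp_rot: [3.141, 0.0, 1.324]
contact_force: [0.2, -0.1, -0.4]
grip_width: 0.5
finger_force: 0.0
```

Run:
```python
from h import *
o=get_obs();print(o['time'],o['tool_pos'],o['contact_force'].round(1))
bars("top",z=32)
for cam in("top","scene","wrist"):
    c=optics.get_calibration(cam);optics.capture(cam)
    for n,z in(("drawer_handle",57),("scanner",22)):
        for r in finder.pinpoint(n,cam)[:2]: print(cam,n,round(float(r['confidence']),2),np.round(r['uv']),to_plane(c,[r['uv']],z)[0].round(1))
```

```text
63.475 [ 473.43019925 -361.16102803  149.20226152] [ 0.2 -0.1 -0.4]
top bar_long 0.87 [260. 134.] [671.9  49.2  32. ] len 218.0 ang -168.3 rgb [166. 146. 126.]
top bar_long 0.55 [ 79. 178.] [537.8 601.7  32. ] len 218.0 ang 129.1 rgb [91. 64. 44.]
top bar_long 0.22 [259. 136.] [662.9  49.7  32. ] len 212.0 ang 101.3 rgb [199. 155. 100.]
top bar_mid 0.5 [284. 129.] [685.7 -23.5  32. ] len 181.0 ang -168.2 rgb [170. 150. 132.]
top bar_short 0.8 [175. 294.] [190.2 301.3  32. ] len 148.0 ang -134.3 rgb [202. 170.  31.]
top bar_short 0.77 [235. 139.] [656.  125.9  32. ] len 152.0 ang -169.2 rgb [166. 144. 122.]
top bar_short 0.58 [ 94. 250.] [321.5 548.9  32. ] len 149.0 ang -116.3 rgb [137.  81. 115.]
top drawer_handle 0.81 [402. 165.] [ 568.9 -375.8   57. ]
top scanner 0.27 [326. 168.] [ 566.1 -153.5   22. ]
scene drawer_handle 0.54 [129. 221.] [ 572.  -382.3   57. ]
scene drawer_handle 0.18 [184. 275.] [ 803.5 -171.1   57. ]
wrist drawer_handle 0.81 [357. 194.] [ 566.1 -385.3   57. ]
```

```bash
python3 -c "
from plant import ticket
print(ticket.close_job())"
```

```text
the job is handed in; nothing more can be done
None
```

I handed the job in at about 63 s, but the hand-in gave no pass or fail: all three bars are pressed fully home, I scanned them from longest to shortest, and the scanner is in the drawer, which is pushed shut against its stop.

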